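Build the rocker stud and tilt the pendulum gauge to its mark

TASK

Make up the rocker stud: thread the wide plain collar and then the smaller collar with the raised nose (nose up) down the stand's post until both are fully home, and let go of them. Then take the pendulum angle gauge by its handle, set its foot flat and gently on the nose, and rock it on the nose until its freely hanging pointer settles on the index tab; do not touch the pointer or the index. Finish while holding the gauge still like that, leaning, its foot still resting on the nose and nothing else, and leave the other things on the table alone.

Things in the scene. Friction and masses are not known exactly. Their poses are not given: they have to be found in the camera images.
- stand: Rocker stand, fixed to the table: dark steel base plate 120x120 mm, 12 mm thick, with a plain steel post at its centre, 16 mm in diameter, rising 35 mm above the plate (its top 6 mm is a taper to 9 mm diameter). Origin: centre of the plate's underside; z up. Seen empty at the start.
- post_foot (a point): Point on the post's axis at the top face of the base plate (12 mm above the table); z up. The wide collar's underside belongs at this height, the nosed collar's underside 20 mm above it, the nose's top 40 mm above it (5 mm above the post's tip).
- wide_collar: Plain steel ring, 56 mm outside diameter, 20 mm high, through-hole 18.8 mm in diameter, 0.16 kg; lies flat on the table. Origin: centre of its underside, z up along its axis. The two collars may lie in either of two places.
- nosed_collar: Steel ring in two steps: body 40 mm diameter and 14 mm high, then on top a raised nose, 28 mm diameter and 6 mm high (20 mm high in all), through-hole 18.8 mm, 0.09 kg; lies flat on the table, nose up. Origin: centre of its underside, z up along its axis.
- nose_top (a point): Centre of the flat annular top of the nosed collar's nose (28 mm outside diameter), 20 mm above that collar's origin: the gauge's foot is set here and rocks over the nose's rim, 14 mm off the axis.
- gauge: Pendulum gauge, 0.28 kg, upright on the table, dial facing the robot. Foot 36 (x) x 80 (y) x 12 mm; dial plate 6 mm thick (x), 74 wide (y), 12 to 94 mm high; black handle tab on top 12 thick (x), 30 wide (y), 92 to 134 mm high. Pointer and index lie up to 14 mm in front (-x), below 89 mm. Origin: centre of the foot's underside; x normal to the dial, away from the robot; y left; z up.
- gauge_grip (a point): Where to grip the gauge: middle of the handle tab, 114 mm above the foot's underside, fingers closing along the gauge's x on its 12 mm thickness. Fingertips should stay more than 93 mm above the underside.
- pointer (a joint): Angle of the pendulum pointer in the gauge's frame, about the gauge's x, pivot 84 mm above the foot's underside; 0 = straight to the foot, positive = tip swung to the gauge's +y (left). Swings freely (stops at +-0.62), hangs plumb, settles in about a second. Leaning the gauge's top to its +y (left) by an angle makes the pointer read that positive angle.
- pointer_tip (a point): Tip of the pointer (dark needle 4 mm wide with a round bob), 58 mm from the pivot.
- index (a joint): Angle at which the index tab, the mark, is set, same axis and sense as the pointer; stiff, between 0.16 and 0.36 (left of the middle), different each time.
- index_tip (a point): Inner (upper) point of the index tab, a dark upright tab 5 mm wide and 10 mm long with a wider foot, low on the white dial below the tick marks; 58 mm from the pivot: the pointer's tip stands exactly here when the pointer is on the mark.
- cutter_ring: Bystander: square thin-walled cutting ring 48x48x18 mm, not part of the stud. Origin under its centre.
- moisture_tin: Bystander: round lidded tin, 55 mm diameter, 34 mm high. Origin under its centre.
- filter_stone: Bystander: pale disc, 47 mm diameter, 12 mm thick. Origin under its centre.
- plaster_piece: Bystander: whitish rounded lump 37x47x34 mm. Origin under its centre.
Mind the look-alikes: they are no part of the job. Leave any red look-alike of the stand alone.

How it is judged:
By the outcome, as a careful person would: the job done as asked, in the order asked, and still so for the second after the job is handed in, while the arm keeps its last pose, push and grip.
It also fails if it takes over 72 s, if anything falls off the work surface, if the arm or the gripper's body presses on something with over 40 N, if the wrist force passes 120 N, or if a joint passes its speed limit or range.

ROBOT

A 6-joint arm with a two-finger parallel gripper is mounted at the origin on a cart in front of the work surface, level with it; the furniture and walls round the work are solid. World frame = base frame: x ahead of the robot, y to its left, z up, the work surface at z = 0. Lengths are in m, angles in rad, forces in N, time in s.
With the tool pointing down it reaches from about 0.3 to 1 m from the base axis. Payload 5.1 kg.
Tool frame: the origin (TCP) lies midway between the tips of the shut fingers; the grasp point (between the pads) lies r.pinch_z behind it (r.pinch_z is the distance from the TCP to the grasp point, in m); z points along the fingers, x is the direction in which the jaws open and shut, and the axes are right-handed (so a half turn about z gives the same grasp; the last joint's range is limited). The gripper opens to 95 mm and grips with 3 to 60 N. Pads are 20 mm wide; open, the fingers measure 119 mm over their backs; the gripper's body (75 mm by 180 mm) begins 59 mm behind the grasp point.
Start: joints at [1.067, 0.124, 1.65, -0, 1.367, -0.083], TCP at [0.266, 0.593, 0.215] pointing down, gripper open.
Joint ranges: [-2.61, 2.61], [-1.02, 2.33], [0.03, 2.71], [-1.35, 4.49], [0.32, 2.68], [-2.91, 2.91]. Speed limits (rad/s): [2.57, 2.57, 3.14, 3.14, 3.14, 3.14].

INTERFACE

Orientations are given as a rotation vector (axis times angle).
In Python, from workcell import readout, optics, r gives the robot as it stands. The module is installed in compiled form; this text tells all that it offers.
- The arm moves only by the tool servo_tool, never from a script. Its argument "rows" is a list of rows, each a list of 2 entries, a list of its own where there are three numbers: the shift along the tool's x, y, z in mm, then the turn about the tool's z in rad. A call has 1 to 10 rows; each row is the pose to reach, as a shift and turn from the pose commanded when the call began, along the tool's axes at that moment; what a row does not reach only later rows make up. A row lasts 1/8 s, in which the tool goes at most 62.5 mm and 10.7 degrees, less where a joint would pass 70% of its speed; a pose out of reach is approached as far as the arm can. A call with a gripper value outside its range is refused whole. "gripper" is the closure in counts, from 0 (fully open) to 255 (shut), set as the call begins (left out, the last holds). The fingers move at their own pace and stop on an object; "force" is the grip in N (left out, the last holds). Time passes only in rows, so rows that repeat a pose let the fingers close. It gives the time, the measured TCP pose, the force and the opening at its end, in the units of the state.
- readout.get_state(): the state, without advancing time (a new reading comes with each control period).
- optics.read_camera(name): name is "scene" or "top"; returns a dict with "pixels" (420x560x3 uint8, red, green, blue), "K" (3x3 intrinsics, pixels), "cam_to_world" (4x4, takes a point from camera to world coordinates). Camera axes: x right, y up, looking along -z (the intrinsics and any distortion apply to the point x, -y, -z); pixel columns grow to the right and rows downward; lengths in m; the calibration is good to about 2 mm. A picture is of the moment at which its call begins. There is no depth.
- r.finish_job(): hands the job in, once; it reports no verdict.
The state is a dict: "time_s": time; "joint_positions": joint angles; "joint_vel": joint speeds; "joint_efforts": joint torques, N m; "tcp_pos": TCP position; "orientation": TCP orientation; "force": force on the tool from outside, world axes, zero at the start; "wrist_torque": the same for the moment, N m; "width": finger opening in m.
Only numpy, scipy, OpenCV 4.12 (cv2) and the standard library are available. Lean on these libraries where they do the work, as an engineer would, in place of code of your own. Each camera call takes 0.05 s, during which the arm holds its last target.

## Working session

There is one attempt and no reset: what is moved stays moved. The work goes in short steps, Python scripts to look and compute and a tool call to move; the robot and the scene stay as the last step left them, time stands still between calls to the robot, and variables do not carry over. Pictures are saved under pics/ and viewed, and the job is handed in when it is done.

Besides the shell and the picture viewer there is one more tool, called after "Call:" by a JSON object that holds its "method" and its "body", one argument or row to a line. servo_tool: Moves the arm, as the interface text tells. Its arguments: {"type":"object","properties":{"rows":{"type":"array","items":{"type":"array"}},"gripper":{"type":"number"},"force":{"type":"number"}},"required":["rows"]}

```bash
mkdir -p pics
cat > h.py <<'E'
import numpy as np, cv2
from workcell import readout, optics, r
def cam(n,save=None):
    d=optics.read_camera(n)
    if save: cv2.imwrite('pics/'+save,cv2.cvtColor(d['pixels'],cv2.COLOR_RGB2BGR))
    return d
E
python3 - <<'E'
from h import *
np.set_printoptions(precision=4,suppress=True)
print(readout.get_state()); print(r.pinch_z)
for n in ['scene','top']:
    d=cam(n,n+'0.png'); print({k:(v if k!='pixels' else v.shape) for k,v in d.items()})
E
```

```text
{'time_s': 0.0, 'joint_positions': array([ 1.0674,  0.1245,  1.6517, -0.    ,  1.3675, -0.0826]), 'joint_vel': array([ 0.0014,  0.0018, -0.0024, -0.0008, -0.0002,  0.0007]), 'joint_efforts': array([  0.0015, -41.762 , -35.9923,   0.0775,   0.0494,  -0.0002]), 'tcp_pos': array([0.2653, 0.5927, 0.2134]), 'orientation': array([ 2.6356,  1.7079, -0.0028]), 'force': array([-0.1105, -0.5752,  0.2083]), 'wrist_torque': array([ 0.0072, -0.0023, -0.0165]), 'width': 0.09474339209940766}
0.0188
{'pixels': (420, 560, 3), 'K': array([[414.3582,   0.    , 274.4272],
       [  0.    , 414.3582, 214.123 ],
       [  0.    ,   0.    ,   1.    ]]), 'cam_to_world': array([[ 0.7411,  0.4144, -0.5282,  0.0583],
       [-0.6713,  0.4474, -0.5909, -0.4881],
       [-0.0085,  0.7925,  0.6098,  0.6698],
       [ 0.    ,  0.    ,  0.    ,  1.    ]])}
{'pixels': (420, 560, 3), 'K': array([[491.3774,   0.    , 280.1791],
       [  0.    , 491.3774, 218.5333],
       [  0.    ,   0.    ,   1.    ]]), 'cam_to_world': array([[ 0.008 ,  0.9841, -0.1772,  0.3748],
       [-0.9997,  0.0123,  0.0233,  0.049 ],
       [ 0.0251,  0.177 ,  0.9839,  1.0241],
       [ 0.    ,  0.    ,  0.    ,  1.    ]])}
```

View pics/scene0.png

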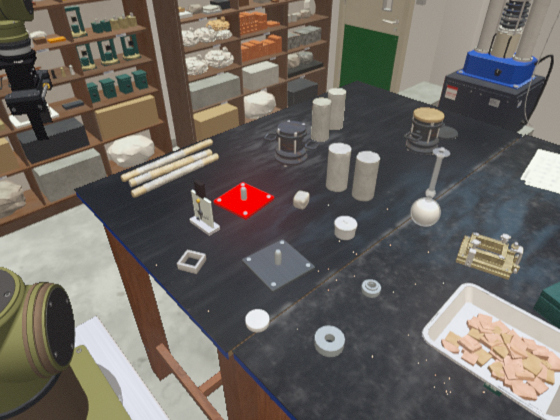

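View pics/top0.png

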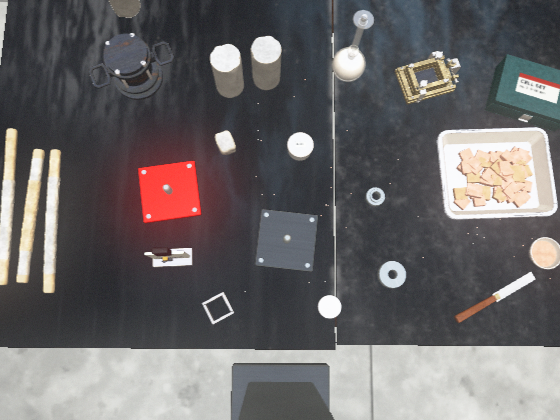

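Grey stand: scene (278,262), top (287,240). The red one at top (170,191) is the decoy. Gauge: scene (203,210), top (170,257). Wide collar: top (392,274). Nosed collar: top (375,196). I'll zoom in for detail next.

Run:
```python
import cv2,numpy as np
t=cv2.imread('pics/top0.png'); s=cv2.imread('pics/scene0.png')
def c(im,x,y,w,h,k): return cv2.resize(im[y:y+h,x:x+w],None,fx=k,fy=k,interpolation=cv2.INTER_NEAREST)
a=c(t,250,200,75,75,5);b=c(t,355,175,75,75,5)[:, :]; d=c(t,355,235,75,75,5); e=c(t,135,225,75,75,5)
cv2.imwrite('pics/z1.png',cv2.resize(np.vstack([np.hstack([a,b]),np.hstack([d,e])]),(750,600) if 0 else (600,600)))
a=c(s,160,165,75,75,5);b=c(s,235,225,90,75,5)
cv2.imwrite('pics/z2.png',np.hstack([a,b])[:, :800])
a=c(s,300,310,75,75,5);b=c(s,345,260,75,75,5)
cv2.imwrite('pics/z3.png',np.hstack([a,b])[:, :800])
```

```text
(no output)
```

View pics/z1.png

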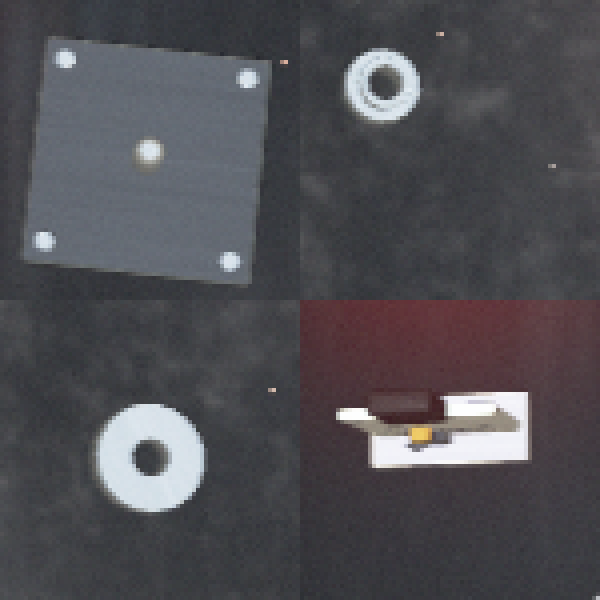

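View pics/z2.png

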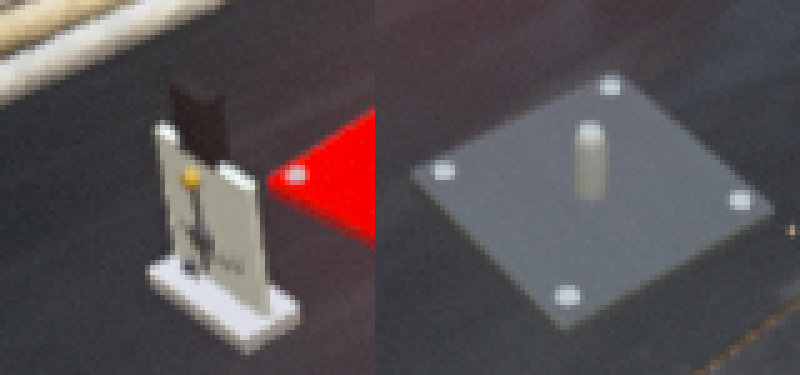

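View pics/z3.png

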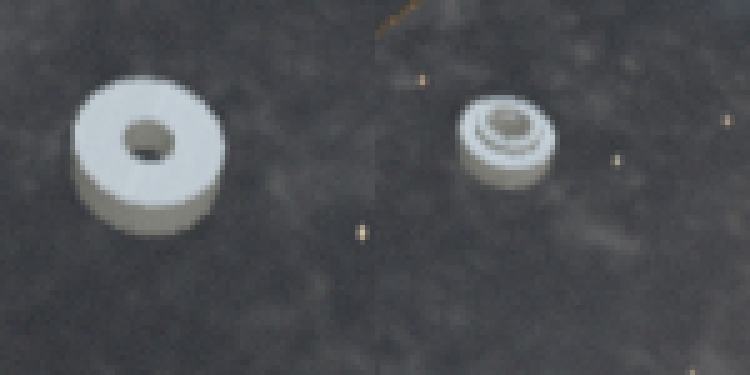

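```bash
cat >> h.py <<'E'
def ray(d,uv):
    K=d['K'];T=d['cam_to_world']
    v=np.array([(uv[0]-K[0,2])/K[0,0],-(uv[1]-K[1,2])/K[1,1],-1.])
    return T[:3,3],T[:3,:3]@v
def onplane(d,uv,z):
    o,v=ray(d,uv); return o+v*(z-o[2])/v[2]
def tri(d1,u1,d2,u2):
    o1,v1=ray(d1,u1);o2,v2=ray(d2,u2)
    A=np.stack([v1,-v2],1); s=np.linalg.lstsq(A,o2-o1,rcond=None)[0]
    p,q=o1+s[0]*v1,o2+s[1]*v2
    return (p+q)/2,np.linalg.norm(p-q)
def proj(d,P):
    T=d['cam_to_world'];p=T[:3,:3].T@(np.asarray(P)-T[:3,3]);K=d['K']
    return np.array([K[0,2]+K[0,0]*p[0]/-p[2],K[1,2]-K[1,1]*p[1]/-p[2]])
def blob(d,box,thr,hi=256):
    x,y,w,h=box; k=6
    g=cv2.cvtColor(d['pixels'],cv2.COLOR_RGB2GRAY)[y:y+h,x:x+w]
    g=cv2.resize(g,None,fx=k,fy=k,interpolation=cv2.INTER_CUBIC)
    m=((g>=thr)&(g<hi)).astype(np.uint8)
    cs,hr=cv2.findContours(m,cv2.RETR_EXTERNAL,cv2.CHAIN_APPROX_NONE)
    c=max(cs,key=cv2.contourArea).reshape(-1,2)
    return (c+.5)/k-.5+[x,y]
def ell(c):
    return cv2.fitEllipse(c.astype(np.float32))
E
python3 - <<'E'
from h import *
np.set_printoptions(precision=4,suppress=True)
S=cam('scene');T=cam('top')
g=cv2.cvtColor(S['pixels'],cv2.COLOR_RGB2GRAY)
print(g[325:362:2,330]); print(g[275:302,372])
g=cv2.cvtColor(T['pixels'],cv2.COLOR_RGB2GRAY); print(g[274,375:410]); print(g[196,362:390]);print(g[228:250,287])
for n,bt,bs,zs in [('wide',(372,254,40,40),(305,315,50,50),.02),('nosed',(358,178,36,36),(355,272,34,34),.014)]:
  for tt,ts in [(140,185),(170,200)]:
    et=ell(blob(T,bt,tt)); es=ell(blob(S,bs,ts))
    print(n,et,es,onplane(T,et[0],zs),onplane(S,es[0],zs),tri(T,et[0],S,es[0]))
E
```

```text
[115 200 199 201 187 128 122 108  72 201 201 200 201 155 127 129  74  61
  57]
[ 67  64  64  73 129 181 180 151 153 128 121 121 151 184 174 153 185 200
 177 133 127 130 114  77  70  70  72]
[ 66  60  78 101 156 223 224 223 222 222 224 222 203 121  59  61  61  59
  60  70  86 113 171 223 223 226 224 223 221 223 193  90  64  62  67]
[ 58  59  61  75 155 226 223 214 197 209 122  60  60  61  67  63  81  97
 148 220 223 222 193  63  76  78  71  64]
[108 107 107 105 106 106 121 203 225 226 228 223 168 128 114 106 103 108
 103 100 103 107]
wide ((392.1264343261719, 273.991455078125), (26.44988441467285, 27.450119018554688), 136.6348114013672) ((329.3308410644531, 338.06744384765625), (23.72391128540039, 29.222232818603516), 104.61913299560547) [ 0.4432 -0.2049  0.02  ] [ 0.4434 -0.206   0.02  ] (array([ 0.4436, -0.2054,  0.019 ]), np.float64(0.0008331952737133943))
wide ((392.1939697265625, 273.9708251953125), (25.856746673583984, 26.950302124023438), 142.54840087890625) ((329.3394775390625, 337.9400634765625), (22.232114791870117, 28.331430435180664), 102.70545959472656) [ 0.4433 -0.205   0.02  ] [ 0.4436 -0.2059  0.02  ] (array([ 0.4436, -0.2054,  0.0194]), np.float64(0.0007827909944641389))
nosed ((375.1627502441406, 195.92552185058594), (17.854856491088867, 18.72291374206543), 108.8075942993164) ((371.0826721191406, 286.1304626464844), (11.857975959777832, 16.236167907714844), 105.30224609375) [ 0.6079 -0.1756  0.014 ] [ 0.6088 -0.1761  0.014 ] (array([ 0.6083, -0.1759,  0.014 ]), np.float64(0.0009556096521675014))
nosed ((375.1927185058594, 195.89437866210938), (17.2958927154541, 18.204299926757812), 114.32879638671875) ((370.0710754394531, 286.33770751953125), (10.287271499633789, 14.936266899108887), 110.8578109741211) [ 0.608  -0.1757  0.014 ] [ 0.6068 -0.1751  0.014 ] (array([ 0.6075, -0.1753,  0.0138]), np.float64(0.0012766065288468355))
```

Run:
```python
from h import *
np.set_printoptions(precision=4,suppress=True)
S=cam('scene');T=cam('top')
def cen(d,box,thr):
    c=blob(d,box,thr); return np.array(ell(c)[0])
pt=cen(T,(277,228,22,20),180); ps=cen(S,(270,246,18,10),185)
print('post',pt,ps,onplane(T,pt,.047),onplane(S,ps,.047),tri(T,pt,S,ps))
# bolts
bt=[cen(T,b,165) for b in [(259,207,14,14),(304,212,14,14),(255,253,14,14),(300,258,14,14)]]
bs=[cen(S,b,165) for b in [(350,235,14,14),]] if 0 else [cen(S,b,165) for b in [(317,252+0,12,12) if 0 else (376-0-0,0,1,1)] ] if 0 else None
P=[onplane(T,b,.014) for b in bt]; print(np.array(P),np.mean(P,0))
bs=[cen(S,b,165) for b in [(349,233,20,20),(375,255,20,20)]] if 0 else [cen(S,b,150) for b in [(235+114//1-8-0,236,1,1)]] if 0 else None
for b in [(350,237,1,1)]: pass
bs=[cen(S,b,150) for b in [(351-8,0,1,1)]] if 0 else None
# scene crop z2: crop origin (235,225), scale5, panel offset 375
pix=[(610,86),(740,200),(443,170),(567,296)]
bs=[]
for x,y in pix:
    u,v=235+(x-375)/5,225+y/5
    bs.append(cen(S,(int(u)-5,int(v)-5,11,11),160))
print(np.array(bs)); P2=[onplane(S,b,.014) for b in bs]; print(np.array(P2),np.mean(P2,0))
for a,b in zip([0,1,2,3],[0,1,2,3]): print(tri(T,bt[a],S,bs[b]))
# gauge foot white in top
g=cv2.cvtColor(T['pixels'],cv2.COLOR_RGB2GRAY)
print(g[245:268:1,145:196:3])
```

```text
post [287.0072 237.2177] [277.6334 251.1664] [0.5129 0.0119 0.047 ] [0.513  0.0112 0.047 ] (array([0.5132, 0.0117, 0.0464]), np.float64(0.0005272712138262943))
[[ 0.5654  0.055   0.014 ]
 [ 0.556  -0.0404  0.014 ]
 [ 0.4702  0.0647  0.014 ]
 [ 0.4606 -0.0309  0.014 ]] [0.513  0.0121 0.014 ]
[[281.6458 241.9045]
 [307.6072 264.6181]
 [248.3524 258.7636]
 [273.1103 283.7425]]
[[ 0.5661  0.0551  0.014 ]
 [ 0.5565 -0.0405  0.014 ]
 [ 0.4709  0.0641  0.014 ]
 [ 0.4611 -0.031   0.014 ]] [0.5136 0.0119 0.014 ]
(array([0.5655, 0.0548, 0.0144]), np.float64(0.000504454919599406))
(array([ 0.5561, -0.0405,  0.0142]), np.float64(0.0004948394073108903))
(array([0.4706, 0.0645, 0.0138]), np.float64(0.0008797068024854381))
(array([ 0.4608, -0.031 ,  0.0142]), np.float64(0.00041436849808065693))
[[ 60  60  60  62  65  64  66  68  67  62  63  63  66  64  65  67  67]
 [ 60  60  60  62  59  64  63  66  63  66  62  64  66  62  64  65  68]
 [ 57  58  56  50  56  54  57  61  64  63  64  61  63  64  65  62  71]
 [ 61  60  59  66  67  68  68  65  60 104 125 167 214 247 248 242  71]
 [ 58  57  57  74  76  78
[... 624 characters left out ...]
 71 142 142 134 200 194 101 135 204 228 229 243 243 243  65]
 [ 58  57  59 241 228 244 200 188  99 143 243 242 241 241 241 241  67]
 [ 56  58  59 244 242 243 129 108  86 135 241 243 241 243 242 243  67]
 [ 59  57  58 244 243 238 106 119 205 241 243 243 243 244 243 243  62]
 [ 55  59  56 243 243 243 133 241 243 243 244 243 242 243 243 241  64]
 [ 55  59  59 244 243 241 242 242 242 241 241 241 240 241 240 241  65]
 [ 56  57  59 242 242 242 241 241 241 242 239 240 241 239 241 240  63]
 [ 60  57  55 242 241 241 242 242 247 247 245 221 193 160 104  91  62]
 [ 58  56  58 239 214 179 118 103  89 102  86  80  74  67  65  62  63]
 [ 56  55  58  80  73  72  62  59  59  65  61  58  63  62  63  67  63]]
```

Run:
```python
from h import *
np.set_printoptions(precision=4,suppress=True)
S=cam('scene');T=cam('top')
g=cv2.cvtColor(T['pixels'],cv2.COLOR_RGB2GRAY).astype(float)
def edge(v,lo,thr=150):
    # first crossing scanning
    for i in range(len(v)-1):
        if (v[i]-thr)*(v[i+1]-thr)<0: return lo+i+(thr-v[i])/(v[i+1]-v[i])
cols=list(range(155,191,2))
fr=[(c,edge(g[261:272,c],261)) for c in cols]
fr=[q for q in fr if q[1]]
bk=[(c,edge(g[243:252,c],243)) for c in range(180,191)]
rt=[(edge(g[r0,186:200],186),r0) for r0 in range(249,264)]
lf=[(edge(g[r0,147:157],147),r0) for r0 in range(260,265)]
def fl(p): 
    return cv2.fitLine(np.array(p,np.float32),cv2.DIST_HUBER,0,.01,.01).ravel()
def X(a,b):
    A=np.array([a[:2],-b[:2]]).T; s=np.linalg.solve(A,b[2:]-a[2:]); return a[2:]+s[0]*a[:2]
print(fr,bk,rt,lf)
F,B,R,L=map(fl,(fr,bk,rt,lf))
c={'FL':X(F,L),'FR':X(F,R),'BR':X(B,R)}
for k,v in c.items(): print(k,v,onplane(T,v,.012))
w={k:onplane(T,v,.012) for k,v in c.items()}
print('len',np.linalg.norm(w['FL']-w['FR']),np.linalg.norm(w['BR']-w['FR']),'centre',(w['FL']+w['BR'])/2)
d=w['FL']-w['FR']; print('yaw',np.degrees(np.arctan2(-d[0],d[1])))
```

```text
[(155, np.float64(266.5103448275862)), (157, np.float64(266.4507042253521)), (159, np.float64(266.349593495935)), (161, np.float64(266.23364485981307)), (163, np.float64(262.1320754716981)), (165, np.float64(261.45569620253167)), (167, np.float64(265.6275862068965)), (169, np.float64(265.60122699386505)), (171, np.float64(265.6666666666667)), (173, np.float64(265.6510067114094)), (175, np.float64(265.6050955414013)), (177, np.float64(265.5104895104895)), (179, np.float64(265.4791666666667)), (181, np.float64(265.3414634146341)), (183, np.float64(265.2037037037037)), (185, np.float64(264.8811881188119)), (187, np.float64(264.6617647058824)), (189, np.float64(264.64084507042253))] [(180, np.float64(247.59574468085106)), (181, np.float64(247.58278145695365)), (182, np.float64(247.5625)), (183, np.float64(247.51190476190476)), (184, np.float64(247.47252747252747)), (185, np.float64(247.47282608695653)), (186, np.float64(247.46448087431693)), (187, np.float64(247.475935828877)), (188, np.float64(247.46629213483146)), (189, np.float64(247.4857142857143)), (190, np.float64(247.4918918918919
[... 290 characters left out ...]
66666), 256), (np.float64(187.8), 257), (np.float64(191.609756097561), 258), (np.float64(191.61157024793388), 259), (np.float64(191.64957264957266), 260), (np.float64(191.64957264957266), 261), (np.float64(191.66666666666666), 262), (np.float64(191.62608695652173), 263)] [(np.float64(152.1264367816092), 260), (np.float64(152.18279569892474), 261), (np.float64(152.13483146067415), 262), (np.float64(152.16129032258064), 263), (np.float64(152.16304347826087), 264)]
FL [152.1769 266.663 ] [0.4539 0.286  0.012 ]
FR [191.366 264.633] [0.4589 0.2064 0.012 ]
BR [191.187  247.4259] [0.4943 0.2082 0.012 ]
len 0.07974767127435631 0.035483439966850466 centre [0.4741 0.2471 0.012 ]
yaw 3.5615945399969156
```

Call:
{"method": "servo_tool", "body": {
  "rows": [
    [[-656,489,0],1.1],
    [[-656,489,0],1.1],
    [[-656,489,0],1.1],
    [[-656,489,0],1.1],
    [[-656,489,0],1.1],
    [[-656,489,0],1.1],
    [[-656,489,0],1.1],
    [[-656,489,0],1.1],
    [[-656,489,0],1.1],
    [[-656,489,0],1.1]
  ],
  "gripper": 0,
  "force": 25
}}

```text
time_s: 1.65
tcp_pos: [0.4019, -0.0187, 0.2152]
orientation: [3.14, 0.078, 0.003]
force: [1.1, -0.0, -0.3]
width: 0.095
```

Call:
{"method": "servo_tool", "body": {
  "rows": [
    [[32,189,0],0],
    [[32,189,0],0],
    [[32,189,0],0],
    [[32,189,0],0],
    [[32,189,120],0],
    [[32,189,120],0],
    [[32,189,120],0]
  ]
}}

```text
time_s: 2.52
tcp_pos: [0.4395, -0.2008, 0.0899]
orientation: [-3.134, -0.08, 0.014]
force: [0.8, -0.8, -0.3]
width: 0.095
```

Run:
```python
from h import *
np.set_printoptions(precision=4,suppress=True)
s=readout.get_state(); print(s['tcp_pos'],s['orientation'],s['force'])
T=cam('top');S=cam('scene')
a=cv2.resize(T['pixels'][200:350,310:470],None,fx=2.4,fy=2.4)
b=cv2.resize(S['pixels'][250:400,250:410],None,fx=2.4,fy=2.4)
cv2.imwrite('pics/a1.png',cv2.cvtColor(np.hstack([a,b]),cv2.COLOR_RGB2BGR))
```

```text
[ 0.4395 -0.2008  0.0899] [-3.1344 -0.0797  0.0144] [ 0.7622 -0.7792 -0.2837]
```

View pics/a1.png

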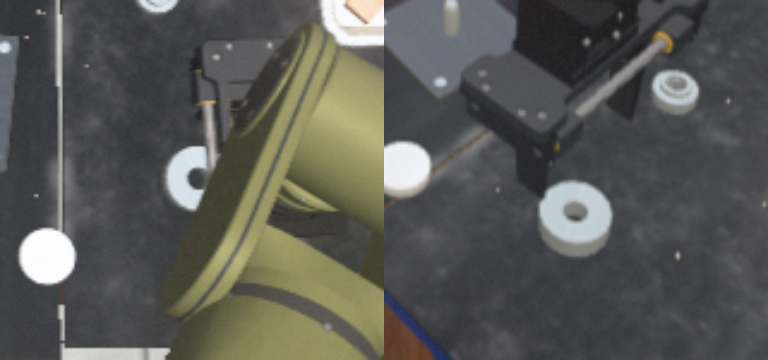

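Call:
{"method": "servo_tool", "body": {
  "rows": [
    [[0,0,0],0],
    [[0,0,0],0]
  ]
}}

```text
time_s: 2.88
tcp_pos: [0.4448, -0.2046, 0.0974]
orientation: [3.138, 0.079, 0.006]
force: [0.4, -0.3, 0.7]
width: 0.0953
```

Run:
```python
from h import *
np.set_printoptions(precision=4,suppress=True)
s=readout.get_state(); print(s['tcp_pos'],s['orientation'],s['force'],s['joint_vel'])
```

```text
[ 0.4448 -0.2046  0.0974] [3.1381 0.079  0.0063] [ 0.4021 -0.2628  0.747 ] [-0.0027  0.0055  0.0139 -0.0003 -0.0015 -0.0001]
```

Call:
{"method": "servo_tool", "body": {
  "rows": [
    [[-1,1,45],0],
    [[-1,1,80],0],
    [[-1,1,93],0],
    [[-1,1,93],0],
    [[-1,1,93],0]
  ]
}}

```text
time_s: 3.5
tcp_pos: [0.4434, -0.2056, 0.0032]
orientation: [3.139, 0.078, 0.004]
force: [-1.1, -0.6, -0.2]
width: 0.0949
```

Call:
{"method": "servo_tool", "body": {
  "rows": [
    [[0,0,0],0],
    [[0,0,0],0],
    [[0,0,0],0],
    [[0,0,0],0],
    [[0,0,0],0],
    [[0,0,0],0]
  ],
  "gripper": 255,
  "force": 25
}}

```text
time_s: 4.25
tcp_pos: [0.4424, -0.205, 0.0017]
orientation: [3.141, 0.078, 0.0]
force: [1.3, 0.3, -0.3]
width: 0.0553
```

Call:
{"method": "servo_tool", "body": {
  "rows": [
    [[0,0,-50],0],
    [[0,0,-90],0],
    [[40,-106,-90],0],
    [[82,-213,-90],0],
    [[82,-213,-90],0],
    [[82,-213,-90],0],
    [[82,-213,-90],0],
    [[82,-213,-90],0],
    [[82,-213,-90],0],
    [[82,-213,-90],0]
  ]
}}

```text
time_s: 5.5
tcp_pos: [0.5132, 0.0109, 0.0915]
orientation: [3.141, 0.076, -0.0]
force: [0.4, -0.6, -1.6]
width: 0.055
```

Run:
```python
from h import *
np.set_printoptions(precision=4,suppress=True)
s=readout.get_state(); print(s['tcp_pos'],s['orientation'],s['force'],s['joint_vel'])
T=cam('top');S=cam('scene')
a=cv2.resize(T['pixels'][160:310,210:370],None,fx=2.4,fy=2.4)
b=cv2.resize(S['pixels'][150:300,200:360],None,fx=2.4,fy=2.4)
cv2.imwrite('pics/a2.png',cv2.cvtColor(np.hstack([a,b]),cv2.COLOR_RGB2BGR))
```

```text
[0.5132 0.0109 0.0915] [ 3.1406  0.0758 -0.0004] [ 0.3743 -0.5754 -1.6036] [ 0.0039 -0.001  -0.0028  0.0009 -0.0001  0.0028]
```

View pics/a2.png

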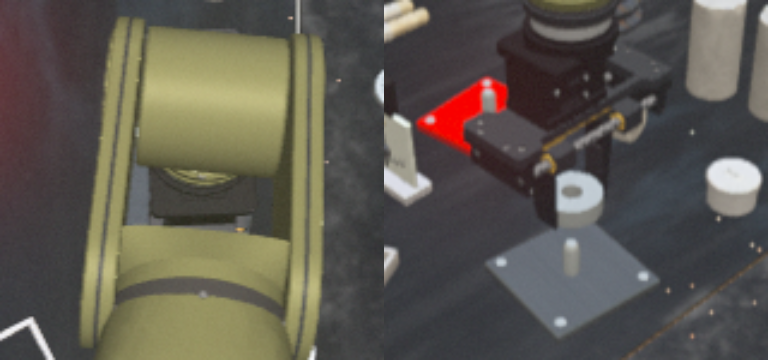

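Run:
```python
from h import *
np.set_printoptions(precision=4,suppress=True)
S=cam('scene'); print(onplane(S,(278.5,228.9),.1095),proj(S,[.5132,.0117,.1095]),proj(S,[.5132,.0117,.047]))
a=cv2.resize(S['pixels'][205:275,240:320],None,fx=8,fy=8,interpolation=cv2.INTER_NEAREST)
cv2.imwrite('pics/a3.png',cv2.cvtColor(a,cv2.COLOR_RGB2BGR))
```

```text
[0.5156 0.0109 0.1095] [277.4212 229.2092] [277.5379 251.0038]
```

View pics/a3.png

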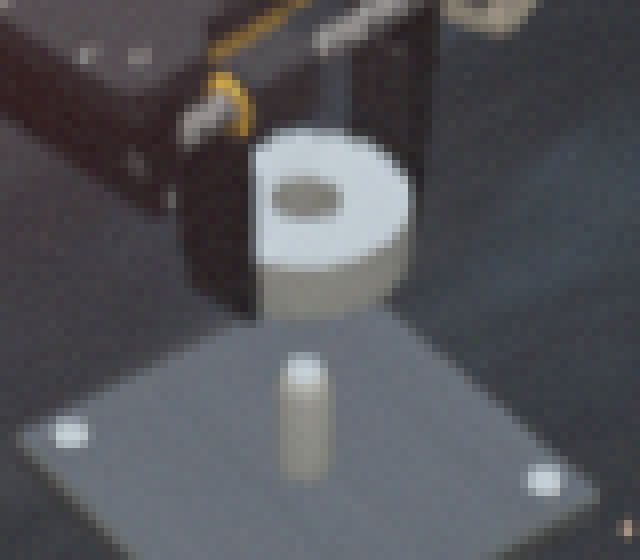

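Call:
{"method": "servo_tool", "body": {
  "rows": [
    [[0,-1,30],0],
    [[0,-1,42],0],
    [[0,-1,50],0],
    [[0,-1,56],0],
    [[0,-1,60],0],
    [[0,-1,60],0]
  ]
}}

```text
time_s: 6.4
tcp_pos: [0.5135, 0.0129, 0.0317]
orientation: [3.141, 0.079, 0.0]
force: [-0.4, -0.9, -0.7]
width: 0.0551
```

Call:
{"method": "servo_tool", "body": {
  "rows": [
    [[0,0,7],0],
    [[0,0,13],0],
    [[0,0,16],0],
    [[0,0,17],0],
    [[0,0,17],0]
  ]
}}

```text
time_s: 7.02
tcp_pos: [0.5135, 0.0129, 0.0146]
orientation: [3.141, 0.079, -0.0]
force: [0.1, 0.3, -1.8]
width: 0.055
```

Call:
{"method": "servo_tool", "body": {
  "rows": [
    [[0,0,1],0],
    [[0,0,1],0]
  ]
}}

```text
time_s: 7.28
tcp_pos: [0.5135, 0.0129, 0.0137]
orientation: [3.141, 0.079, 0.0]
force: [-0.4, 0.1, -1.5]
width: 0.055
```

Call:
{"method": "servo_tool", "body": {
  "rows": [
    [[0,0,0],0],
    [[0,0,0],0],
    [[0,0,0],0],
    [[0,0,0],0]
  ],
  "gripper": 0
}}

```text
time_s: 7.78
tcp_pos: [0.5136, 0.0129, 0.0138]
orientation: [3.141, 0.079, 0.0]
force: [-0.1, -0.1, -0.8]
width: 0.0897
```

Call:
{"method": "servo_tool", "body": {
  "rows": [
    [[0,0,-40],0],
    [[0,0,-80],0],
    [[42,96,-80],0],
    [[85,193,-80],0],
    [[85,193,-80],0],
    [[85,193,-80],0],
    [[85,193,-80],0],
    [[85,193,-80],0],
    [[85,193,-80],0]
  ]
}}

```text
time_s: 8.9
tcp_pos: [0.6074, -0.1739, 0.0935]
orientation: [-3.14, -0.081, 0.001]
force: [-0.4, 0.1, -0.3]
width: 0.0955
```

Run:
```python
from h import *
np.set_printoptions(precision=4,suppress=True)
s=readout.get_state(); print(s['tcp_pos'],s['orientation'],s['force'])
S=cam('scene')
a=cv2.resize(S['pixels'][205:305,240:400],None,fx=5,fy=5,interpolation=cv2.INTER_NEAREST)
cv2.imwrite('pics/a4.png',cv2.cvtColor(a,cv2.COLOR_RGB2BGR))
```

```text
[ 0.6074 -0.1739  0.0935] [-3.1401 -0.0812  0.001 ] [-0.4213  0.0537 -0.2568]
```

View pics/a4.png

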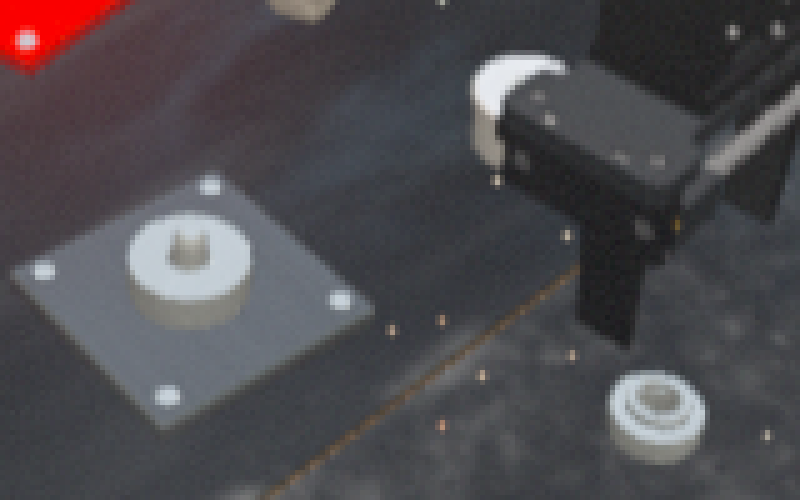

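The wide collar sits flat on the plate at crop (190,265). The nosed collar is untouched at crop (657,415), so I'll go down to grip it.

Call:
{"method": "servo_tool", "body": {
  "rows": [
    [[1,2,40],0],
    [[1,2,75],0],
    [[1,2,90],0],
    [[1,2,90],0],
    [[1,2,90],0]
  ]
}}

```text
time_s: 9.57
tcp_pos: [0.6101, -0.1777, 0.0052]
orientation: [3.14, 0.079, 0.003]
force: [-0.1, -1.1, 0.3]
width: 0.0951
```

Call:
{"method": "servo_tool", "body": {
  "rows": [
    [[0,0,0],0],
    [[0,0,0],0],
    [[0,0,0],0],
    [[0,0,0],0],
    [[0,0,0],0],
    [[0,0,0],0],
    [[0,0,0],0],
    [[0,0,0],0]
  ],
  "gripper": 255,
  "force": 25
}}

```text
time_s: 10.58
tcp_pos: [0.6091, -0.1775, 0.0036]
orientation: [-3.141, -0.078, 0.0]
force: [1.3, 0.1, 0.1]
width: 0.0393
```

Call:
{"method": "servo_tool", "body": {
  "rows": [
    [[0,0,-50],0],
    [[0,0,-90],0],
    [[-43,-96,-90],0],
    [[-86,-192,-90],0],
    [[-86,-192,-90],0],
    [[-86,-192,-90],0],
    [[-86,-192,-90],0],
    [[-86,-192,-90],0],
    [[-86,-192,-90],0]
  ]
}}

```text
time_s: 11.7
tcp_pos: [0.5144, 0.0088, 0.0938]
orientation: [3.14, 0.076, 0.001]
force: [-0.7, 0.0, -1.2]
width: 0.0397
```

Run:
```python
from h import *
np.set_printoptions(precision=4,suppress=True)
s=readout.get_state(); print(s['tcp_pos'],s['orientation'],s['force'])
z=s['tcp_pos'][2]-.0036
S=cam('scene')
for q in [z+.02,z+.014,.047]:print(proj(S,[.5132,.0117,q]))
a=cv2.resize(S['pixels'][205:275,240:320],None,fx=8,fy=8,interpolation=cv2.INTER_NEAREST)
cv2.imwrite('pics/a5.png',cv2.cvtColor(a,cv2.COLOR_RGB2BGR))
```

```text
[0.5144 0.0088 0.0938] [3.1404 0.0759 0.0005] [-0.7104  0.0486 -1.1919]
[277.4198 228.9608]
[277.4315 231.137 ]
[277.5379 251.0038]
```

View pics/a5.png

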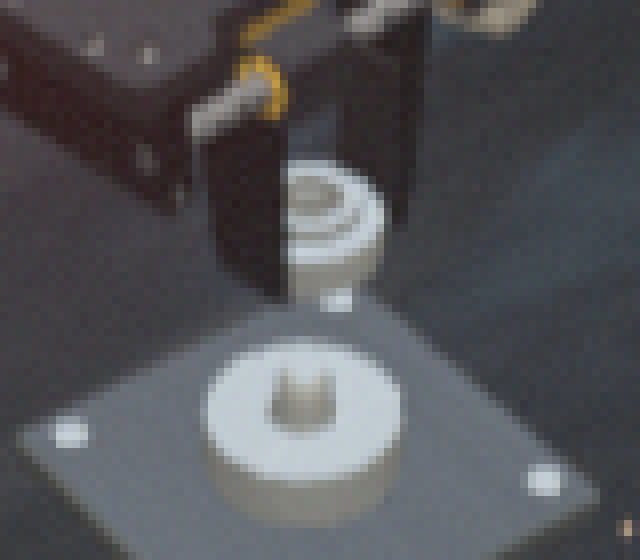

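The nosed collar is held level, and its bore at about crop (311,197) lies roughly 1.7 mm toward (+x,−y) of the post axis. The pose reading agrees, so I'll shift it by that much and lower it.

Call:
{"method": "servo_tool", "body": {
  "rows": [
    [[-1,-1.5,20],0],
    [[-1,-1.5,32],0],
    [[-1,-1.5,38],0],
    [[-1,-1.5,40],0],
    [[-1,-1.5,40],0]
  ]
}}

```text
time_s: 12.38
tcp_pos: [0.5128, 0.0113, 0.054]
orientation: [3.141, 0.078, 0.001]
force: [0.3, -0.6, -1.3]
width: 0.0391
```

Run:
```python
from h import *
np.set_printoptions(precision=4,suppress=True)
s=readout.get_state(); print(s['tcp_pos'],s['orientation'],s['force'])
S=cam('scene')
a=cv2.resize(S['pixels'][205:275,240:320],None,fx=8,fy=8,interpolation=cv2.INTER_NEAREST)
cv2.imwrite('pics/a6.png',cv2.cvtColor(a,cv2.COLOR_RGB2BGR))
```

```text
[0.5128 0.0113 0.054 ] [3.1406 0.0785 0.0007] [ 0.2851 -0.5686 -1.2767]
```

View pics/a6.png

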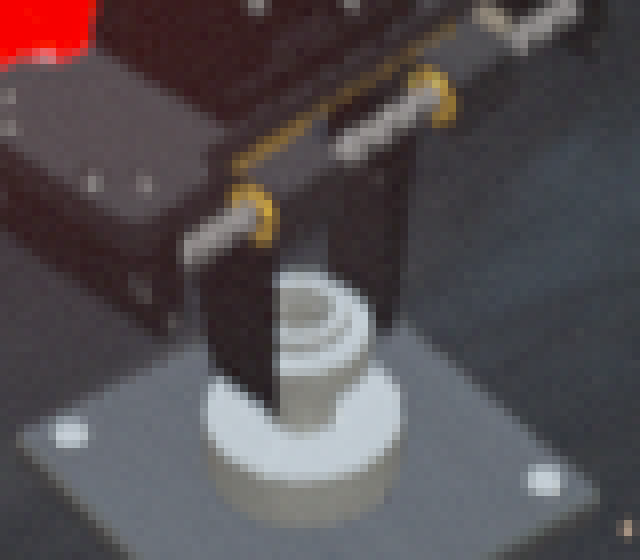

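The bore is now centred over the post at about crop (303,305), so I'll continue down.

Call:
{"method": "servo_tool", "body": {
  "rows": [
    [[0,0,6],0],
    [[0,0,12],0],
    [[0,0,15],0],
    [[0,0,17],0],
    [[0,0,18],0],
    [[0,0,18.5],0]
  ]
}}

```text
time_s: 13.18
tcp_pos: [0.5127, 0.0113, 0.0355]
orientation: [3.141, 0.079, 0.0]
force: [-1.2, -0.1, 3.3]
width: 0.0389
```

Call:
{"method": "servo_tool", "body": {
  "rows": [
    [[0,0,0],0],
    [[0,0,0],0],
    [[0,0,0],0],
    [[0,0,0],0]
  ],
  "gripper": 0
}}

```text
time_s: 13.68
tcp_pos: [0.5125, 0.0114, 0.0351]
orientation: [-3.141, -0.079, 0.0]
force: [0.1, -0.1, 0.3]
width: 0.0739
```

Call:
{"method": "servo_tool", "body": {
  "rows": [
    [[0,0,-45],0],
    [[0,0,-90],0],
    [[0,0,-135],0],
    [[-13,-118,-135],0],
    [[-27,-237,-135],0],
    [[-27,-237,-135],0],
    [[-27,-237,-135],0],
    [[-27,-237,-135],0],
    [[-27,-237,-135],0]
  ]
}}

```text
time_s: 14.8
tcp_pos: [0.4736, 0.2464, 0.1699]
orientation: [3.14, 0.079, -0.001]
force: [-0.5, 0.2, -0.0]
width: 0.0951
```

Run:
```python
from h import *
np.set_printoptions(precision=4,suppress=True)
s=readout.get_state(); print(s['tcp_pos'],s['orientation'],s['force'])
S=cam('scene','s7.png')
a=cv2.resize(S['pixels'][145:295,150:330],None,fx=4,fy=4,interpolation=cv2.INTER_NEAREST)
cv2.imwrite('pics/a7.png',cv2.cvtColor(a,cv2.COLOR_RGB2BGR))
```

```text
[0.4736 0.2464 0.1699] [ 3.14    0.0793 -0.0005] [-0.5492  0.1953 -0.0369]
```

View pics/a7.png

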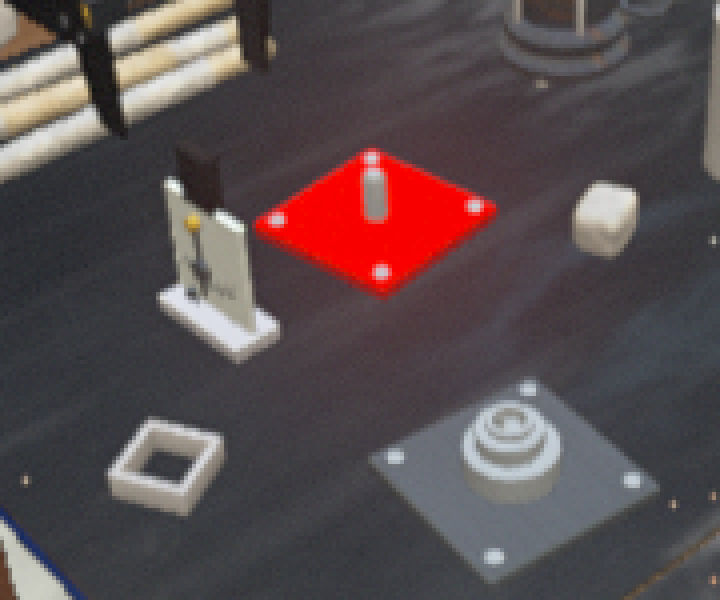

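Run:
```python
from h import *
np.set_printoptions(precision=4,suppress=True)
S=cam('scene');T=cam('top','t7.png')
print(proj(S,[.4742,.247,.134]),proj(S,[.4742,.247,.0]),proj(T,[.513,.0117,.052]),proj(S,[.513,.0117,.052]),proj(S,[.513,.0117,.032]))
g=cv2.cvtColor(S['pixels'],cv2.COLOR_RGB2GRAY); print(g[243:262,266:290])
g=cv2.cvtColor(T['pixels'],cv2.COLOR_RGB2GRAY); print(g[224:250,274:302])
```

```text
[198.0656 181.7645] [204.384  225.6716] [287.2158 236.8089] [277.4619 249.369 ] [277.4983 256.0091]
[[ 70  73  73  76  79  80  87  92  99 109 109 111 110 117 154 181 184 177
  120 111 112 103  89  72]
 [ 72  72  78  79  85  96  98 109 112 112 117 118 115 113 112 119 118 115
  112 112 112 112 110  91]
 [ 74  79  85  96 100 109 114 119 139 153 164 166 165 149 128 122 112 107
  109 112 114 111 112 112]
 [ 84  95  98 109 113 129 143 167 180 184 188 188 189 181 171 171 149 126
  113 108 113 111 112 111]
 [101 111 109 115 144 172 186 198 181 171 149 147 156 168 182 197 188 169
  138 112 109 112 111 112]
 [112 111 112 135 183 200 203 181 153 146 143 138 144 139 141 182 201 200
  179 130 110 109 110 113]
 [109 110 124 168 202 193 199 148 147 149 165 169 172 154 132 161 200 203
  200 171 126 113 110 111]
 [112 115 147 194 204 184 197 147 132 142 185 196 196 182 151 173 198 194
  204 201 158 135 114 109]
 [115 143 175 206 202 167 193 180 157 157 196 205 205 202 183 189 189 174
  204 204 187 178 140 113]
 [136 179 177 203 201 180 169 184 185 181 197 203 204 203 195 181 171 181
  202 200 190 200
[... 3262 characters left out ...]
146 212 224 225 199 158 225 229 225 218 193 180 182 180 179 199 230 228
  229 219 187 205 226 227 208 136 107 110]
 [133 192 225 224 218 175 173 222 227 227 227 229 226 227 227 230 231 228
  221 194 209 225 226 224 198  99 110 106]
 [108 143 208 225 224 222 202 152 199 222 226 230 226 228 229 229 226 196
  154 188 226 227 226 208 130 111 111 107]
 [107 108 140 210 224 226 222 210 154 143 174 212 221 216 201 189 175 192
  224 225 225 226 206 136 109 106 108 107]
 [107 107 106 141 210 225 225 225 226 216 179 140 146 167 163 184 227 228
  228 225 225 216 157 106 105 105 104 105]
 [107 107 104 106 141 208 225 223 226 226 223 223 223 223 223 225 228 229
  228 225 215 156 109 104 106 104 105 105]]
```

View pics/t7.png

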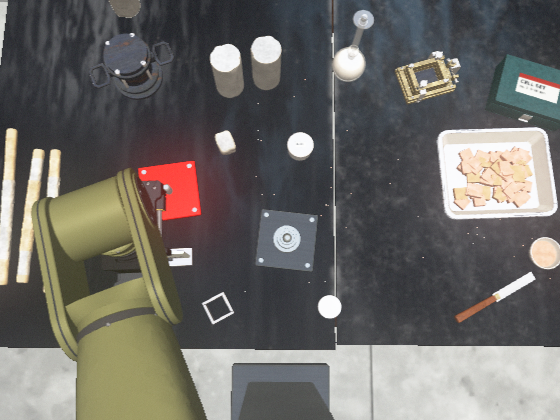

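Run:
```python
from h import *
np.set_printoptions(precision=1,suppress=True)
S=cam('scene')
c,s=np.cos(np.radians(3)),np.sin(np.radians(3))
k=10
a=cv2.resize(S['pixels'][175:240,170:235],None,fx=k,fy=k,interpolation=cv2.INTER_NEAREST)
a=np.clip(a.astype(int)*2,0,255).astype(np.uint8)[:600].copy()
def P(x,y,z): return proj(S,[.4742+c*x-s*y,.247+s*x+c*y,z])
for x in(-6,6):
  for y in(-15,15):
    p=P(x/1e3,y/1e3,.134); print('handle',x,y,p)
for x in(-18,18):
  for y in(-40,40):
    p=P(x/1e3,y/1e3,.012); print('foot',x,y,p)
cv2.imwrite('pics/a8.png',cv2.cvtColor(a,cv2.COLOR_RGB2BGR))
```

```text
handle -6 -15 [199.9 185.2]
handle -6 15 [192.2 180.4]
handle 6 -15 [204.  183.2]
handle 6 15 [196.3 178.4]
foot -18 -40 [208.  232.3]
foot -18 40 [188.7 218.4]
foot 18 -40 [219.3 225.7]
foot 18 40 [200.  212.3]
```

View pics/a8.png

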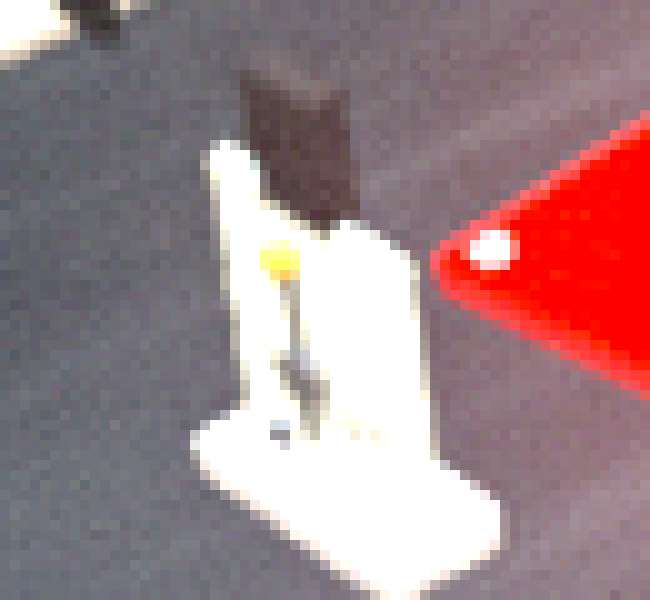

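Call:
{"method": "servo_tool", "body": {
  "rows": [
    [[1,1,30],0],
    [[1,1,58],0],
    [[1,1,72],0],
    [[1,1,72],0],
    [[1,1,72],0]
  ]
}}

```text
time_s: 15.62
tcp_pos: [0.4757, 0.2459, 0.0994]
orientation: [-3.14, -0.078, -0.003]
force: [-0.5, 0.5, 0.4]
width: 0.0951
```

Run:
```python
from h import *
np.set_printoptions(precision=4,suppress=True)
s=readout.get_state(); print(s['tcp_pos'],s['orientation'],s['force'])
S=cam('scene')
a=cv2.resize(S['pixels'][145:245,150:270],None,fx=6,fy=6,interpolation=cv2.INTER_NEAREST)
cv2.imwrite('pics/a9.png',cv2.cvtColor(a,cv2.COLOR_RGB2BGR))
```

```text
[0.4757 0.2459 0.0994] [-3.1399 -0.0779 -0.0029] [-0.5172  0.4551  0.3979]
```

View pics/a9.png

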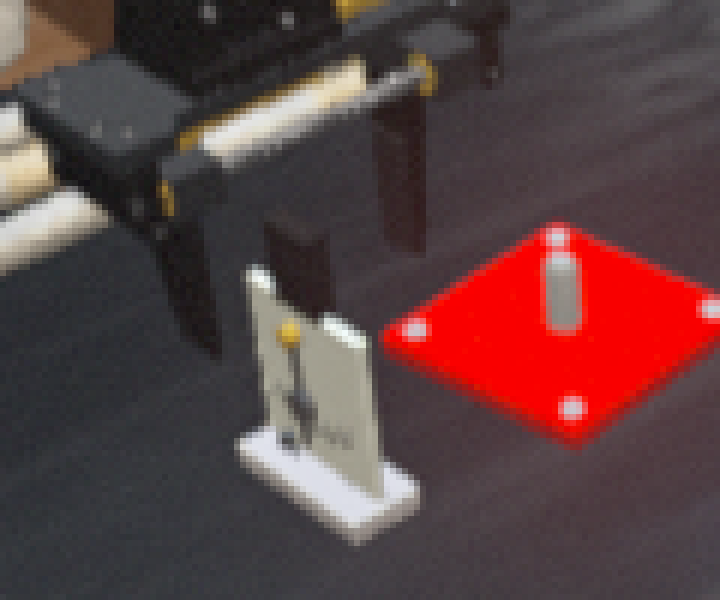

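The open jaws straddle the handle at crop (300,260), so I'll close on it.

Call:
{"method": "servo_tool", "body": {
  "rows": [
    [[0,0,0],0],
    [[0,0,0],0],
    [[0,0,0],0],
    [[0,0,0],0],
    [[0,0,0],0],
    [[0,0,0],0],
    [[0,0,0],0],
    [[0,0,0],0],
    [[0,0,0],0],
    [[0,0,0],0]
  ],
  "gripper": 255,
  "force": 20
}}

```text
time_s: 16.92
tcp_pos: [0.4747, 0.2458, 0.0982]
orientation: [3.141, 0.079, -0.0]
force: [-0.0, 0.0, 0.1]
width: 0.012
```

Call:
{"method": "servo_tool", "body": {
  "rows": [
    [[0,0,0],0],
    [[0,0,0],0],
    [[0,0,0],0]
  ]
}}

```text
time_s: 17.3
tcp_pos: [0.4747, 0.2458, 0.0981]
orientation: [3.141, 0.079, -0.0]
force: [0.0, -0.4, -0.2]
width: 0.012
```

Call:
{"method": "servo_tool", "body": {
  "rows": [
    [[0,0,-15],0],
    [[0,0,-45],0],
    [[-6,12,-85],0],
    [[-22,45,-120],-0.08],
    [[-40,85,-155],-0.17],
    [[-59,127,-190],-0.26],
    [[-78,170,-225],-0.35],
    [[-98,213,-260],-0.44],
    [[-118,256,-295],-0.53],
    [[-138,299,-325],-0.62]
  ]
}}

```text
time_s: 18.55
tcp_pos: [0.3506, -0.0607, 0.4251]
orientation: [2.964, 1.038, 0.003]
force: [1.2, -0.9, -3.5]
width: 0.0118
```

Run:
```python
from h import *
np.set_printoptions(precision=4,suppress=True)
s=readout.get_state(); p=s['tcp_pos'];print(p,s['orientation'],s['force'],s['joint_positions'])
from scipy.spatial.transform import Rotation as R
M=R.from_rotvec(s['orientation']).as_matrix(); d=np.array([.28,-.245,.50])-p; print(M.T@d*1000, np.degrees(np.arctan2(M[1,0],M[0,0])))
```

```text
[ 0.3506 -0.0607  0.4251] [2.9638 1.0376 0.0026] [ 1.1668 -0.8893 -3.4854] [-0.3226 -0.5906  1.8987 -0.0001  1.8314 -0.9961]
[-170.038   100.1451  -74.9048] 38.58800793425951
```

Call:
{"method": "servo_tool", "body": {
  "rows": [
    [[-34,20,-15],-0.05],
    [[-68,40,-30],-0.1],
    [[-102,60,-45],-0.1],
    [[-136,80,-60],-0.1],
    [[-160,94,-70],-0.1],
    [[-170,100,-75],-0.1],
    [[-170,100,-75],-0.1],
    [[-170,100,-75],-0.1],
    [[-170,100,-75],-0.1],
    [[-170,100,-75],-0.1]
  ]
}}

```text
time_s: 19.8
tcp_pos: [0.281, -0.2431, 0.498]
orientation: [-2.911, -1.182, -0.0]
force: [-0.0, -0.9, -3.2]
width: 0.0115
```

Run:
```python
from h import *
np.set_printoptions(precision=4,suppress=True)
S=cam('scene','s10.png')
s=readout.get_state(); p=s['tcp_pos'];print(p,s['orientation'],s['force'])
```

```text
[ 0.2809 -0.2432  0.498 ] [-2.9109 -1.1814 -0.0001] [-1.1161  0.4763 -3.956 ]
```

View pics/s10.png

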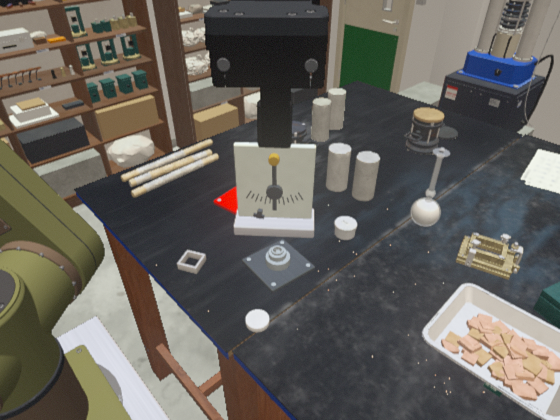

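Run:
```python
from h import *
S=cam('scene')
k=8
a=cv2.resize(S['pixels'][138:240,225:323],None,fx=6,fy=6,interpolation=cv2.INTER_CUBIC)[:600]
cv2.imwrite('pics/a11.png',cv2.cvtColor(a,cv2.COLOR_RGB2BGR))
a=cv2.resize(S['pixels'][175:225,235:300],None,fx=12,fy=12,interpolation=cv2.INTER_NEAREST)[:600]
cv2.imwrite('pics/a12.png',cv2.cvtColor(a,cv2.COLOR_RGB2BGR))
```

```text
(no output)
```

View pics/a11.png

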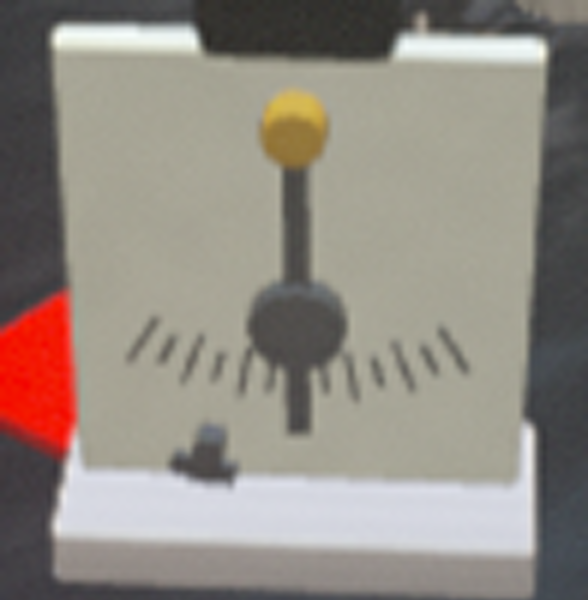

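View pics/a12.png

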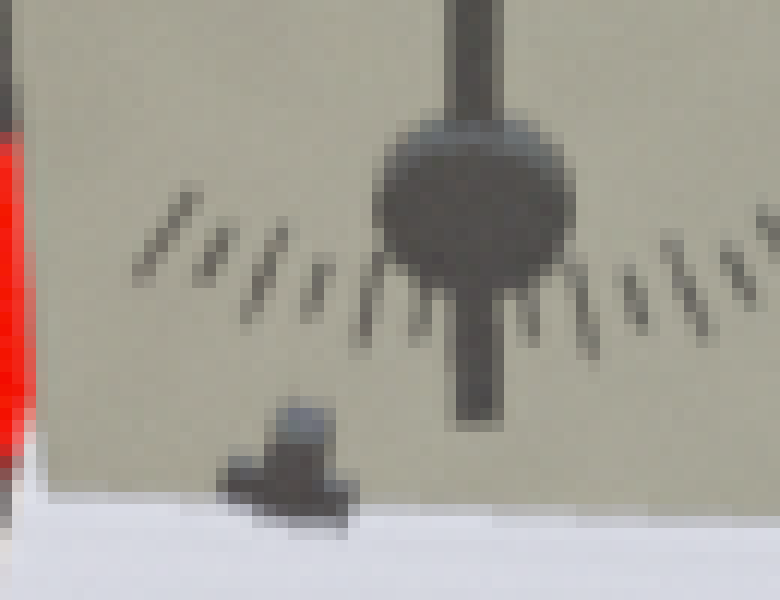

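Run:
```python
from h import *
from scipy.spatial.transform import Rotation as R
from scipy.optimize import least_squares
np.set_printoptions(precision=4,suppress=True)
S=cam('scene'); s=readout.get_state()
M=R.from_rotvec(s['orientation']).as_matrix(); p=s['tcp_pos']
gx,gy,gz=M[:,0],-M[:,1],-M[:,2]
G=np.stack([gx,gy,gz],1); O=p-G@np.array([0,0,.0981])
print(np.degrees(np.arctan2(gx[1],gx[0])))
def hit(uv,xd):
    o,v=ray(S,uv); o2=G.T@(o-O); v2=G.T@v; return (o2+v2*(xd-o2[0])/v2[0])*1000
# crop12 origin 235,175 ; crop11 origin 225,138 scale6 cubic
c12=lambda X,Y:(235+X/12-.5,175+Y/12-.5)
c11=lambda X,Y:(225+X/6-.5,138+Y/6-.5)
for d in (-.003,-.006,-.009,-.012,-.014):
    print(d,'tip',hit(c12(478,428),d)[1:],'idxfront',hit(c12(299,443),d)[1:],'idxback',hit(c12(305,402),d)[1:],'cap',hit(c11(294,145),d)[1:],'tickL',hit(c11(128,361),d)[1:],'tickR',hit(c11(468,373),d)[1:],'footL',hit(c12(50,492),d)[1:],'dialTL',hit(c11(52,45),d)[1:],'TR',hit(c11(546,55),d)[1:])
for q in [(52,580),(535,597)]: print(hit(c11(*q),-.018))
```

```text
44.15236274878001
-0.003 tip [ 2.6568 22.4486] idxfront [17.5686 20.2935] idxback [16.9405 24.5653] cap [ 2.9397 77.7122] tickL [30.354  36.5949] tickR [-24.76    36.2626] footL [38.7568 14.2736] dialTL [38.8023 93.7451] TR [-34.2993  93.9882]
-0.006 tip [ 2.444  24.7173] idxfront [17.219 22.582] idxback [16.5966 26.8146] cap [ 2.7243 79.4739] tickL [29.8871 38.7338] tickR [-24.7214  38.4045] footL [38.2128 16.6173] dialTL [38.258  95.3598] TR [-34.1731  95.6007]
-0.009 tip [ 2.2311 26.9859] idxfront [16.8694 24.8704] idxback [16.2527 29.0638] cap [ 2.5088 81.2357] tickL [29.4202 40.8727] tickR [-24.6827  40.5465] footL [37.6689 18.9609] dialTL [37.7136 96.9745] TR [-34.047   97.2132]
-0.012 tip [ 2.0183 29.2546] idxfront [16.5197 27.1588] idxback [15.9089 31.3131] cap [ 2.2934 82.9974] tickL [28.9533 43.0116] tickR [-24.6441  42.6884] footL [37.1249 21.3046] dialTL [37.1692 98.5892] TR [-33.9208  98.8256]
-0.014 tip [ 1.8764 30.7671] idxfront [16.2867 28.6844] idxback [15.6797 32.8126] cap [ 2.1498 84.1719] tickL [28.6421 44.4375] tickR [-24.6183  44.1164] footL [36.7623 22.867 ] dialTL [36.8063 99.6657] TR [-33.8367  99.9006]
[-18.      43.031    2.1398]
[-18.     -37.0391   2.158 ]
```

Run:
```python
from h import *
np.set_printoptions(linewidth=200)
S=cam('scene');g=cv2.cvtColor(S['pixels'],cv2.COLOR_RGB2GRAY)
print('cols',list(range(250,268)))
for r0 in range(205,221): print(r0,g[r0,250:268])
print('ptr')
for r0 in [165,170,175,180,183,198,200,202,204,206,208,209,210,211]: print(r0,g[r0,266:282], end=' ');w=np.clip(165-g[r0,268:281].astype(float),0,None);print((w*np.arange(268,281)).sum()/w.sum() if w.sum() else 0)
```

```text
cols [250, 251, 252, 253, 254, 255, 256, 257, 258, 259, 260, 261, 262, 263, 264, 265, 266, 267]
205 [164 164 164 166 164 166 163 165 164 165 164 164 164 164 163 162 164 164]
206 [165 164 164 164 165 164 164 163 164 164 164 164 163 163 164 165 163 163]
207 [163 164 164 163 164 163 164 163 162 156 163 163 162 163 165 164 165 164]
208 [164 164 164 164 162 163 162 162 149 137 149 152 157 164 163 163 163 164]
209 [163 163 165 164 163 163 163 159 127 115 121 126 140 162 164 164 165 164]
210 [165 165 164 163 163 164 163 153 118 112 113 113 123 162 165 162 164 164]
211 [163 163 164 163 162 163 161 129 104 102 103 103 120 163 166 164 164 162]
212 [163 162 164 162 152 154 156 106  79  80  82  87 115 164 165 165 164 165]
213 [164 162 162 150 121 124 134  98  78  79  77  85 125 163 165 166 166 166]
214 [162 161 160 131  87  92  97  81  80  80  76  86 130 153 154 164 165 166]
215 [164 161 159 117  77  73  75  77  79  78  76  81 107 118 132 163 164 165]
216 [182 182 179 154 107  91  79  76  75  74  76  72  79  84 122 166 168 168]
217 [209 208 209 203 182 171 128 106  85  81  76  80  77  96 160 195
[... 784 characters left out ...]
[143 164 164 143 114 160 132  83  77  76  98 161 133 114 162 164] 274.28977272727275
202 [161 166 161 137 122 161 143  86  78  77 100 164 147 108 162 165] 274.250501002004
204 [164 167 165 163 164 163 142  86  77  78  99 164 164 162 164 162] 274.2881355932203
206 [163 163 163 165 164 164 142  87  75  77  98 163 165 162 164 165] 274.2977528089888
208 [163 164 163 165 165 164 141  84  78  78 102 163 167 164 163 165] 274.2628571428571
209 [165 164 165 166 166 166 142  89  80  83 102 164 164 164 164 164] 274.3123123123123
210 [164 164 166 165 166 165 153 129 126 125 135 164 163 164 162 163] 274.4512195121951
211 [164 162 165 166 167 166 165 164 163 164 162 164 163 163 164 163] 276.53846153846155
```

Call:
{"method": "servo_tool", "body": {
  "rows": [
    [[0,0,-20],-0.02],
    [[0,0,-50],-0.04],
    [[0,0,-80],-0.06],
    [[0,0,-100],-0.06],
    [[0,0,-110],-0.06],
    [[0,0,-110],-0.06],
    [[0,0,-110],-0.06],
    [[0,0,-110],-0.06],
    [[0,0,-110],-0.06],
    [[0,0,-110],-0.06]
  ]
}}

```text
time_s: 21.25
tcp_pos: [0.2807, -0.2437, 0.608]
orientation: [-2.875, -1.266, 0.0]
force: [-0.7, 0.3, -2.8]
width: 0.0116
```

Run:
```python
from h import *
S=cam('scene','s13.png'); s=readout.get_state(); print(s['tcp_pos'],s['orientation'])
O=s['tcp_pos']-[0,0,.098]; q=proj(S,O+[0,0,.05]); print(q)
x,y=int(q[0])-50,max(int(q[1])-50,0)
print(x,y)
a=cv2.resize(S['pixels'][y:y+100,x:x+100],None,fx=6,fy=6,interpolation=cv2.INTER_NEAREST)
cv2.imwrite('pics/a13.png',cv2.cvtColor(a,cv2.COLOR_RGB2BGR))
```

```text
[ 0.28071168 -0.24366138  0.60803698] [-2.87476652e+00 -1.26664937e+00  6.13838091e-05]
[276.48122142  69.78787125]
226 19
```

View pics/a13.png

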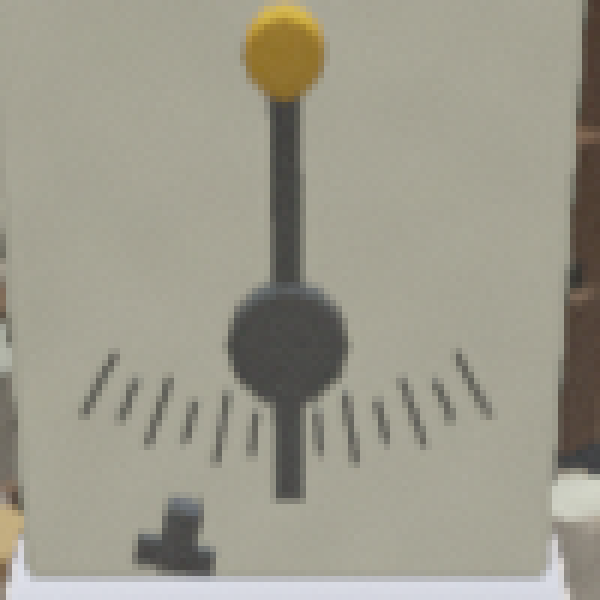

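Run:
```python
from h import *
from scipy.spatial.transform import Rotation as R
np.set_printoptions(precision=3,suppress=True,linewidth=200)
S=cam('scene'); s=readout.get_state();g=cv2.cvtColor(S['pixels'],cv2.COLOR_RGB2GRAY).astype(float)
for r0 in range(100,115): print(r0,g[r0,246:263].astype(int))
M=R.from_rotvec(s['orientation']).as_matrix(); p=s['tcp_pos']
G=np.stack([M[:,0],-M[:,1],-M[:,2]],1); O=p-G@np.array([0,0,.0981])
def hit(uv,xd):
    o,v=ray(S,uv); o2=G.T@(o-O); v2=G.T@v; return ((o2+v2*(xd-o2[0])/v2[0])*1000)[1:]
def mid(r0,a,b):
    w=np.clip(164-g[r0,a:b],0,None); return (w*np.arange(a,b)).sum()/w.sum()
pt=[(mid(r0,269,279),r0) for r0 in list(range(38,62,4))+list(range(90,101,2))]
print(np.array(pt))
for d in (-.003,-.008,-.013):
    print(d,np.array([hit(q,d) for q in pt[::3]]).ravel())
    e=[hit((226+X/6-.5,19+Y/6-.5),d) for X,Y in [(82,415),(490,418),(290,500),(183,514),(186,499),(285,52)]]
    print(' ticks/tip/if/ib/cap',np.array(e).ravel())
# dial edges at row 80,100
for r0 in (60,80,100,110):
    row=g[r0]; 
    print(r0,row[222:236].astype(int),row[312:328].astype(int))
```

```text
100 [166 166 165 164 166 165 164 164 164 159 163 163 163 163 163 165 164]
101 [165 164 164 165 165 164 163 164 152 142 148 152 153 158 164 165 164]
102 [165 164 166 162 164 165 163 153 126 115 118 122 125 141 163 164 165]
103 [164 164 164 166 164 163 163 142 107 103 109 113 110 122 163 166 164]
104 [163 164 165 164 164 166 163 128  87  88  96  98 102 110 162 165 164]
105 [163 165 162 164 165 166 161 105  76  73  76  78  75 104 165 165 164]
106 [165 164 164 161 163 165 160 100  78  75  74  73  79 117 163 166 164]
107 [164 165 162 139 148 153 149  91  73  76  78  73  85 133 164 165 165]
108 [163 165 150  98 102 115 117  80  76  74  73  75  91 152 166 165 165]
109 [165 163 142  81  73  82  88  80  76  76  75  74  93 151 155 159 165]
110 [164 163 132  80  70  73  72  73  75  74  72  74  80 105 118 131 162]
111 [164 159 117  74  72  73  77  75  77  74  71  71  72  78  82 106 157]
112 [164 159 121 100  86  81  78  73  72  73  72  69  69  72  75 103 164]
113 [163 160 152 141 132 123 111  86  77  73  75  72  73  72  74 109 165]
114 [166 166 165 167 167 165 154 136 131 119 120 119 114 102  99
[... 600 characters left out ...]
3.618]
-0.013 [ 2.28  77.407  2.282 68.953  1.926 38.56   2.277 33.685]
 ticks/tip/if/ib/cap [ 29.251  40.616 -24.001  39.86    2.209  28.856  16.546  26.993  16.072  29.085   2.284  84.799]
60 [138 138 143 135 112 155 163 161 161 160 160 162 161 164] [164 164 165 165 164 165 165 162 154  84  66  72  72  70  68  73]
80 [178 178 177 176 164 160 157 161 164 166 164 164 165 167] [163 163 164 163 164 163 157 123  77  71  71  74  73  72  84 137]
100 [112 113 114 119 123 109 102 126 159 166 162 164 165 162] [164 163 163 162 164 158 169 204 205 206 208 208 210 210 210 209]
110 [176 174 176 176 174 173 177 211 161 159 164 163 164 163] [164 163 164 163 162 179 208 149 129 135 135 138 140 136 136 134]
```

```bash
cat >> h.py <<'E'
from scipy.spatial.transform import Rotation as R
def shift(P):
    s=readout.get_state(); M=R.from_rotvec(s['orientation']).as_matrix()
    return M.T@(np.array(P)-s['tcp_pos'])*1000, np.degrees(np.arctan2(M[1,0],M[0,0])), s['tcp_pos']
E
python3 - <<'E'
from h import *
print(shift([.5137,.0100,.20]))
E
```

```text
(array([344.41494848,   0.77538351, 408.10407809]), np.float64(47.55565890758972), array([ 0.28070811, -0.24364816,  0.60810365]))
```

Call:
{"method": "servo_tool", "body": {
  "rows": [
    [[8,0,10],0],
    [[28,0,33],0.04],
    [[58,0,66],0.08],
    [[90,0,105],0.13],
    [[122,0,144],0.18],
    [[155,0,183],0.23],
    [[188,0,222],0.28],
    [[221,0,261],0.33],
    [[254,0,300],0.38],
    [[287,0,338],0.43]
  ]
}}

```text
time_s: 22.6
tcp_pos: [0.4745, -0.0303, 0.2679]
orientation: [-3.079, -0.622, 0.001]
force: [-0.1, -0.1, -3.6]
width: 0.0114
```

Run:
```python
from h import *
print(shift([.5137,.0100,.18]))
```

```text
(array([ 51.82458711, -21.83003044,  87.89211972]), np.float64(22.858840619971026), array([ 0.47448123, -0.03026293,  0.26790988]))
```

Call:
{"method": "servo_tool", "body": {
  "rows": [
    [[25,-10,35],0.05],
    [[42,-18,62],0.05],
    [[52,-22,80],0.05],
    [[52,-22,88],0.05],
    [[52,-22,88],0.05],
    [[52,-22,88],0.05],
    [[52,-22,88],0.05]
  ]
}}

```text
time_s: 23.48
tcp_pos: [0.5143, 0.0082, 0.1835]
orientation: [3.093, 0.546, 0.003]
force: [-0.2, -0.1, -2.9]
width: 0.0118
```

Run:
```python
from h import *
print(shift([.5137,.0100,.152]))
S=cam('scene','s14.png')
a=cv2.resize(S['pixels'][170:290,210:350],None,fx=5,fy=5,interpolation=cv2.INTER_NEAREST)
cv2.imwrite('pics/a14.png',cv2.cvtColor(a,cv2.COLOR_RGB2BGR))
```

```text
(array([ 0.0355416 , -1.94569257, 31.50077816]), np.float64(20.012526230450415), array([0.51426128, 0.00816779, 0.1835026 ]))
```

View pics/a14.png

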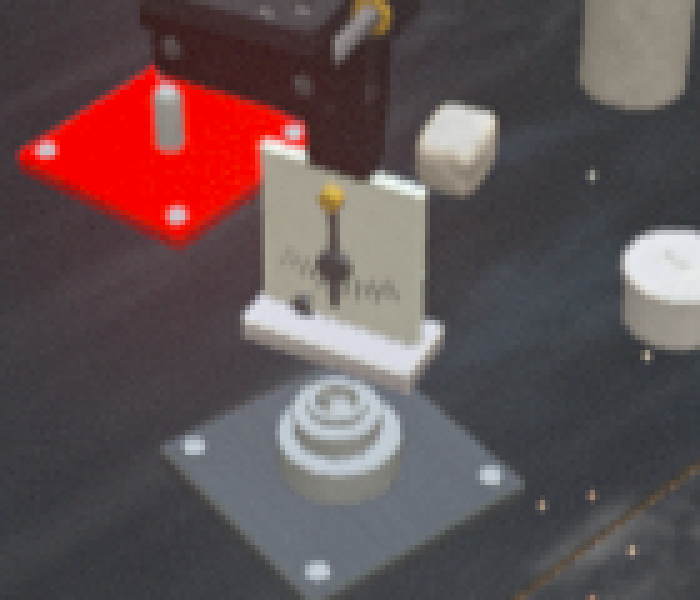

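The gauge hangs level over the nose, which is at crop (338,400). I'll lower it gently.

Call:
{"method": "servo_tool", "body": {
  "rows": [
    [[0,-1.5,12],0],
    [[0,-1.5,22],0],
    [[0,-1.5,28],0],
    [[0,-1.5,30],0],
    [[0,-1.5,30],0],
    [[0,-1.5,30],0]
  ]
}}

```text
time_s: 24.28
tcp_pos: [0.5135, 0.01, 0.1525]
orientation: [3.093, 0.547, 0.001]
force: [1.0, 0.5, -2.5]
width: 0.0117
```

Run:
```python
from h import *
print(shift([.5137,.0100,.150]),readout.get_state()['force'])
```

```text
(array([0.15377695, 0.07086515, 2.54786451]), np.float64(20.05616156065465), array([0.51352948, 0.01001393, 0.15254775])) [ 1.02274381  0.48752558 -2.48817527]
```

Now I'll go down in fine steps until it touches.

Call:
{"method": "servo_tool", "body": {
  "rows": [
    [[0,0,0.6],0],
    [[0,0,1.2],0],
    [[0,0,1.6],0],
    [[0,0,1.6],0]
  ]
}}

```text
time_s: 24.78
tcp_pos: [0.5132, 0.01, 0.1505]
orientation: [3.094, 0.547, -0.0]
force: [0.1, 1.2, -4.2]
width: 0.012
```

Call:
{"method": "servo_tool", "body": {
  "rows": [
    [[0,0,0.4],0],
    [[0,0,0.8],0],
    [[0,0,0.8],0]
  ]
}}

```text
time_s: 25.15
tcp_pos: [0.5133, 0.01, 0.1502]
orientation: [3.094, 0.547, 0.0]
force: [-1.3, 0.2, -0.3]
width: 0.0119
```

Call:
{"method": "servo_tool", "body": {
  "rows": [
    [[0,0,0.4],0],
    [[0,0,0.4],0]
  ],
  "force": 9
}}

```text
time_s: 25.4
tcp_pos: [0.5134, 0.01, 0.1501]
orientation: [3.093, 0.547, 0.001]
force: [-2.4, 1.1, 4.0]
width: 0.0121
```

Run:
```python
from h import *
s=readout.get_state();print(s['tcp_pos'],s['force'],s['width'])
S=cam('scene','s15.png')
a=cv2.resize(S['pixels'][170:290,210:350],None,fx=5,fy=5,interpolation=cv2.INTER_NEAREST)
cv2.imwrite('pics/a15.png',cv2.cvtColor(a,cv2.COLOR_RGB2BGR))
```

```text
[0.51343916 0.00999552 0.15012695] [-2.44574696  1.11232278  4.02903766] 0.012063259917421743
```

View pics/a15.png

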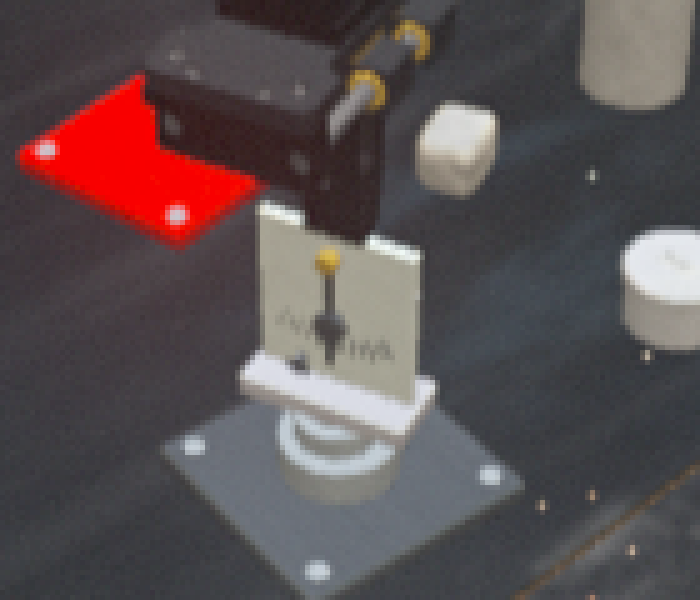

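Call:
{"method": "servo_tool", "body": {
  "rows": [
    [[0,-1,-0.15],0],
    [[0,-2.2,-0.3],0],
    [[0,-3.5,-0.45],0],
    [[0,-5,-0.6],0],
    [[0,-6.5,-0.75],0],
    [[0,-8,-0.85],0],
    [[0,-8,-0.85],0]
  ]
}}

```text
time_s: 26.32
tcp_pos: [0.5106, 0.0177, 0.1504]
orientation: [-3.093, -0.547, -0.001]
force: [-0.8, -1.5, 3.8]
width: 0.012
```

Run:
```python
from h import *
s=readout.get_state();print(s['tcp_pos'],s['force'],s['width'])
S=cam('scene','s16.png')
a=cv2.resize(S['pixels'][200:280,230:330],None,fx=7,fy=7,interpolation=cv2.INTER_NEAREST)
cv2.imwrite('pics/a16.png',cv2.cvtColor(a,cv2.COLOR_RGB2BGR))
```

```text
[0.51058825 0.01771414 0.15036389] [-0.78162295 -1.54300266  3.80202241] 0.011955486835350217
```

View pics/a16.png

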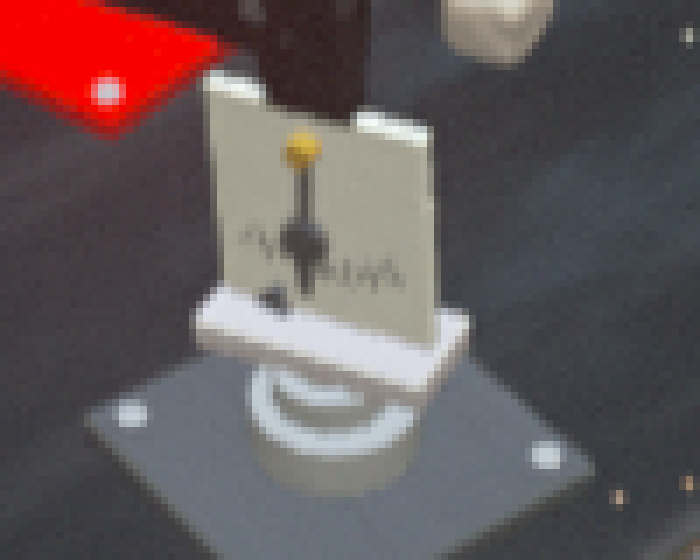

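The gauge is rocking without slipping: the pointer tip at crop (305,290) is moving toward the index at (275,297). I'll continue.

Call:
{"method": "servo_tool", "body": {
  "rows": [
    [[0,-1.5,-0.1],0],
    [[0,-3,-0.15],0],
    [[0,-4.5,-0.2],0],
    [[0,-6,-0.2],0],
    [[0,-7.5,-0.2],0],
    [[0,-9,-0.2],0],
    [[0,-10.5,-0.2],0],
    [[0,-12,-0.15],0],
    [[0,-12,-0.15],0]
  ]
}}

```text
time_s: 27.5
tcp_pos: [0.5063, 0.0291, 0.1501]
orientation: [-3.093, -0.547, 0.0]
force: [1.1, -0.5, 1.4]
width: 0.0116
```

```bash
cat > look.py <<'E'
import sys
from h import *
s=readout.get_state();print(s['time_s'],s['tcp_pos'],s['force'],s['width'])
n=sys.argv[1]
S=cam('scene','s%s.png'%n)
x,y=[int(v) for v in sys.argv[2:4]]
a=cv2.resize(S['pixels'][y:y+75,x:x+100],None,fx=8,fy=8,interpolation=cv2.INTER_CUBIC)
cv2.imwrite('pics/a%s.png'%n,cv2.cvtColor(a,cv2.COLOR_RGB2BGR))
E
python3 look.py 17 230 200
```

```text
27.5 [0.50626885 0.0290528  0.15011514] [ 1.08611972 -0.51856769  1.3822092 ] 0.011642846354185858
```

View pics/a17.png

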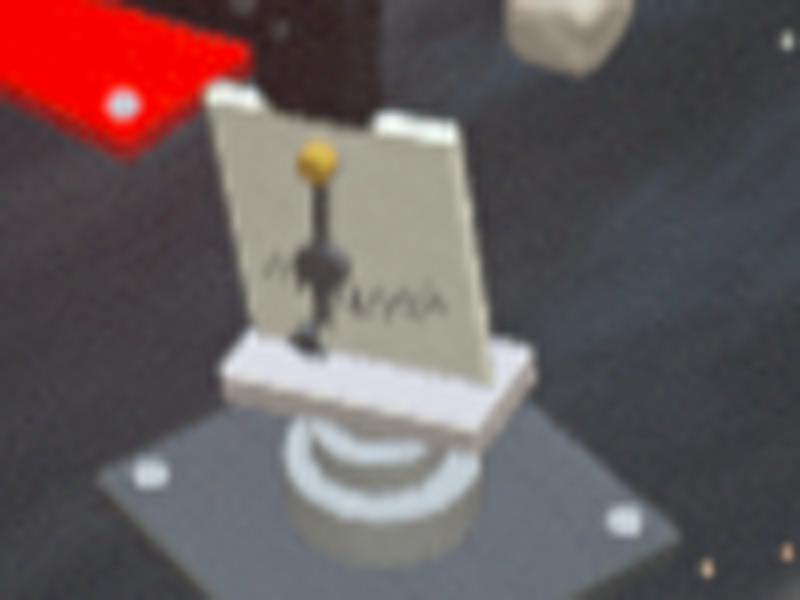

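Call:
{"method": "servo_tool", "body": {
  "rows": [
    [[0,-1.2,0.08],0],
    [[0,-2.4,0.16],0],
    [[0,-3.6,0.25],0],
    [[0,-4.8,0.35],0],
    [[0,-5.5,0.4],0],
    [[0,-5.5,0.4],0],
    [[0,-5.5,0.4],0],
    [[0,-5.5,0.4],0],
    [[0,-5.5,0.4],0],
    [[0,-5.5,0.4],0]
  ]
}}

```text
time_s: 28.8
tcp_pos: [0.5042, 0.0341, 0.1497]
orientation: [-3.093, -0.547, 0.001]
force: [-0.4, -0.1, -1.1]
width: 0.012
```

```bash
python3 look.py 18 230 200
```

```text
28.8 [0.50422276 0.03406757 0.14972634] [-0.39641567 -0.0924224  -1.08919433] 0.01204516486253971
```

View pics/a18.png

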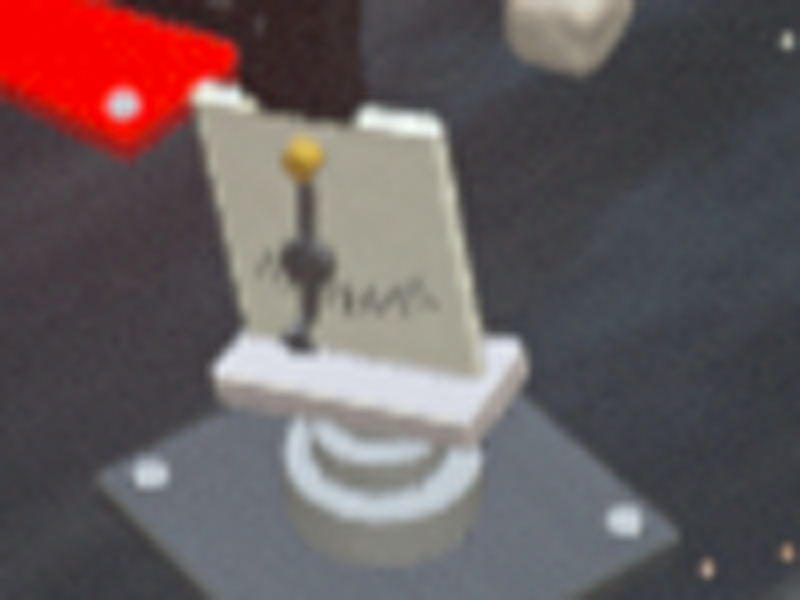

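```bash
cat > lean.py <<'E'
import sys
from h import *
np.set_printoptions(precision=2,suppress=True,linewidth=180)
def lean(fn,tcp,yaw=np.radians(20.05)):
    px=cv2.imread(fn); g=cv2.cvtColor(px,cv2.COLOR_BGR2GRAY).astype(float)
    S=optics_cal
    c,s=np.cos(yaw),np.sin(yaw); G=np.array([[c,-s,0],[s,c,0],[0,0,1]])
    O=np.array(tcp)-[0,0,.098]
    def hit(uv,xd):
        o,v=ray(S,uv); o2=G.T@(o-O); v2=G.T@v; return ((o2+v2*(xd-o2[0])/v2[0])*1000)[1:]
    # approximate expected region: find dial mask: greenish-grey bright >125 <200
    return g,hit
import pickle
S0=pickle.load(open('cal.pkl','rb'))
optics_cal=S0
def run(fn,tcp,rows,lr,ymin):
    g,hit=lean(fn,tcp)
    out=[]
    for side in (0,1):
        pts=[]
        for r0 in rows:
            row=g[r0]
            # seed inside dial
            c=lr
            step=-1 if side==0 else 1
            cand=None
            i=c
            # walk until sustained below 105
            while not(row[i]<110 and row[i+step]<110 and row[i+2*step]<110): 
                i+=step
                if i<5 or i>550: break
            j=i-step
            t=110
            pts.append((j+step*(row[j]-t)/(row[j]-row[i]+1e-9),r0))
        P=np.array([hit(p,-.003 if side==0 else .0) for p in pts])
        f=cv2.fitLine(P.astype(np.float32),cv2.DIST_HUBER,0,.01,.01).ravel()
        a=np.arctan2(f[0],f[1]) ; a=(a+np.pi/2)%np.pi-np.pi/2
        out.append(a); print('side',side,'lean',round(float(a),4),'resid',np.abs((P-f[2:])@np.array([-f[1],f[0]])).max(),np.array(pts)[[0,-1]].ravel())
    return out
E
python3 - <<'E'
import pickle
from h import *
S=cam('scene'); pickle.dump({k:S[k] for k in('K','cam_to_world')},open('cal.pkl','wb'))
import lean
for fn,tcp in [('s15',[.5134,.01,.150]),('s16',[.5106,.0177,.150]),('s17',[.5063,.0291,.150]),('s18',[.5042,.0341,.1497])]:
    print(fn); lean.run('pics/%s.png'%fn,tcp,range(220,236),285 if fn=='s15' else 280,0)
E
```

```text
s15
side 0 lean 1.3705 resid 16.711839782221944 [261.25 220.   278.41 235.  ]
side 1 lean 0.0006 resid 0.6985302705781252 [293.84 220.   293.44 235.  ]
s16
side 0 lean 1.3107 resid 15.917947819625338 [259.33 220.   276.25 235.  ]
side 1 lean 0.0513 resid 0.4531493604376323 [291.25 220.   291.76 235.  ]
s17
side 0 lean 1.2249 resid 13.665211980679208 [256.88 220.   272.32 235.  ]
side 1 lean 0.1545 resid 0.4279658693928414 [287.73 220.   290.02 235.  ]
s18
side 0 lean 1.2699 resid 11.913401107289303 [255.24 220.   270.39 235.  ]
side 1 lean 0.1839 resid 0.35008312512546486 [285.91 220.   288.85 235.  ]
```

Call:
{"method": "servo_tool", "body": {
  "rows": [
    [[0,0,0.3],0],
    [[0,-0.8,0.5],0],
    [[0,-1.6,0.6],0],
    [[0,-2.4,0.7],0],
    [[0,-3.2,0.8],0],
    [[0,-4,0.9],0],
    [[0,-4,0.9],0],
    [[0,-4,0.9],0],
    [[0,-4,0.9],0],
    [[0,-4,0.9],0]
  ],
  "force": 6
}}

```text
time_s: 30.15
tcp_pos: [0.5032, 0.0377, 0.1492]
orientation: [-3.094, -0.547, -0.0]
force: [-1.5, -1.5, 2.2]
width: 0.0118
```

```bash
python3 look.py 19 230 200
python3 - <<'E'
import re
t=open('lean.py').read().replace("            c=lr\n","            c=lr if side==1 else lr-18+int((r0-220)*.2)\n")
open('lean.py','w').write(t)
E
python3 - <<'E'
import lean
from h import *
for fn,tcp,c in [('s15',[.5134,.01,.150],283),('s17',[.5063,.0291,.150],280),('s18',[.5042,.0341,.1497],279),('s19',readout.get_state()['tcp_pos'],277)]:
    print(fn); lean.run('pics/%s.png'%fn,tcp,range(219,232),c,0)
E
```

```text
30.15 [0.50319464 0.03772825 0.1491901 ] [-1.47345504 -1.47708445  2.20885187] 0.011838297304071396
s15
side 0 lean -0.0057 resid 0.24013437640847557 [261.25 219.   261.48 231.  ]
side 1 lean 0.0113 resid 2.86456923158181 [292.42 219.   293.43 231.  ]
s17
side 0 lean 0.1566 resid 0.33611157194712143 [256.54 219.   259.1  231.  ]
side 1 lean 0.1538 resid 0.35904460259155085 [287.65 219.   289.48 231.  ]
s18
side 0 lean 0.1819 resid 0.43072066479528487 [255.12 219.   257.9  231.  ]
side 1 lean 0.1735 resid 0.3386680756497631 [285.78 219.   287.95 231.  ]
s19
side 0 lean 0.2125 resid 0.3505178238544718 [254.19 219.   257.28 231.  ]
side 1 lean 0.2179 resid 0.2793918601508493 [284.87 219.   287.56 231.  ]
```

View pics/a19.png

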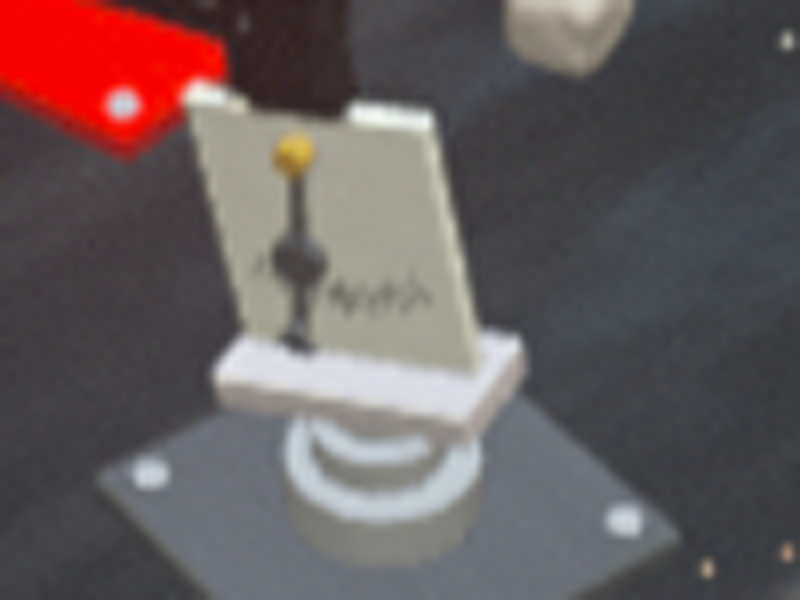

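Call:
{"method": "servo_tool", "body": {
  "rows": [
    [[0,-0.6,0.1],0],
    [[0,-1.2,0.2],0],
    [[0,-1.8,0.25],0],
    [[0,-2.3,0.3],0],
    [[0,-2.3,0.3],0],
    [[0,-2.3,0.3],0],
    [[0,-2.3,0.3],0],
    [[0,-2.3,0.3],0],
    [[0,-2.3,0.3],0],
    [[0,-2.3,0.3],0]
  ]
}}

```text
time_s: 31.45
tcp_pos: [0.5024, 0.0399, 0.1488]
orientation: [-3.094, -0.547, -0.0]
force: [-2.1, -1.1, 3.3]
width: 0.012
```

```bash
python3 look.py 20 230 200
python3 - <<'E'
import lean
from h import *
np.set_printoptions(linewidth=200)
lean.run('pics/s20.png',readout.get_state()['tcp_pos'],range(219,232),276,0)
g=cv2.imread('pics/s20.png',0)
for r0 in range(216,246): print(r0,g[r0,258:276])
a=cv2.resize(cv2.imread('pics/s20.png')[210:250,245:285],None,fx=15,fy=15,interpolation=cv2.INTER_NEAREST)
cv2.imwrite('pics/a20b.png',a)
E
```

```text
31.45 [0.50237401 0.03990768 0.14882046] [-2.11891797 -1.12803656  3.2909457 ] 0.011999854304740196
side 0 lean 0.2283 resid 0.44769802507593387 [253.75 219.   257.1  231.  ]
side 1 lean 0.2201 resid 0.3481172066923499 [284.24 219.   286.98 231.  ]
216 [160 159 161 160 159 160 162 168 171 169 164 163 163 160 160 161 161 161]
217 [160 159 160 161 160 162 168 178 183 179 167 162 164 163 162 162 162 160]
218 [160 160 160 161 159 154 159 169 181 179 163 162 164 163 164 163 163 163]
219 [162 160 162 161 159 142 121 130 158 161 150 160 162 164 165 162 162 161]
220 [159 160 161 162 160 147 119 113 119 139 148 160 161 162 161 161 161 161]
221 [160 160 161 162 162 158 138 115 106 127 160 160 161 161 161 159 160 161]
222 [159 159 161 160 162 163 158 116  90 124 162 161 161 162 161 161 161 160]
223 [159 159 160 160 161 162 159 116  83 123 162 161 162 161 162 163 161 161]
224 [159 158 159 158 161 160 159 117  78 117 161 163 162 162 162 162 162 162]
225 [160 160 160 159 159 161 157 119  75 107 161 161 162 161 161 162 162 161]
226 [162 161 160 159 159 159 157 118  76 105 162 161 161 162 161 161 16
[... 788 characters left out ...]
37 [ 74 123 162 162 161 162 162 148  79  92 157 135 147 146 114 130 123 137]
238 [ 69 106 163 163 159 161 163 158  86  93 159 152 161 159 139 132 143 156]
239 [ 68  90 155 162 160 161 163 158  97  99 159 163 164 163 160 153 161 161]
240 [ 65  80 134 159 158 161 161 151 114 110 146 162 162 162 163 162 163 162]
241 [ 64  74 126 160 161 162 151 127  96 107 121 160 162 163 164 161 161 162]
242 [ 67 118 185 184 181 182 144  96  71  79 115 151 161 162 162 160 161 158]
243 [112 191 225 212 211 211 186 149 104  90 108 141 173 169 169 164 163 161]
244 [170 224 224 221 221 222 220 206 182 172 157 184 202 199 198 195 195 183]
245 [210 224 222 222 221 221 221 221 221 219 209 219 221 221 221 221 220 210]
```

View pics/a20.png

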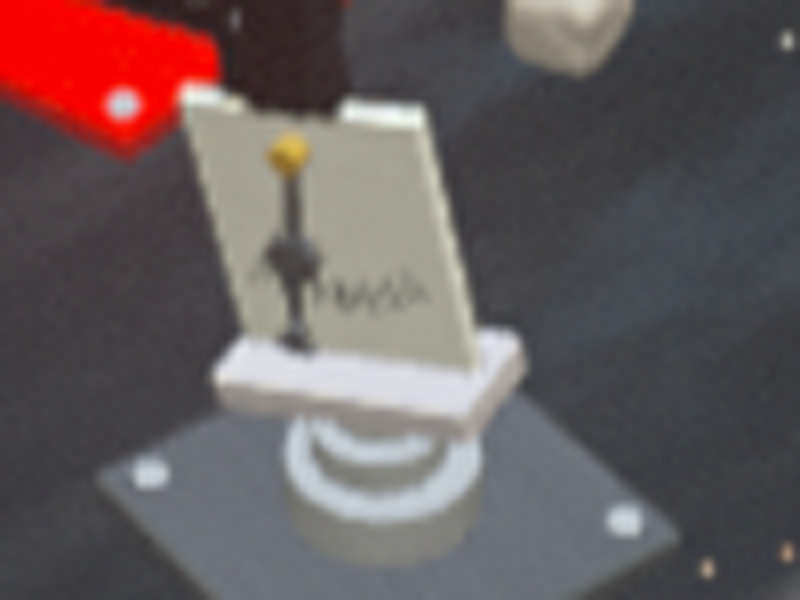

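View pics/a20b.png

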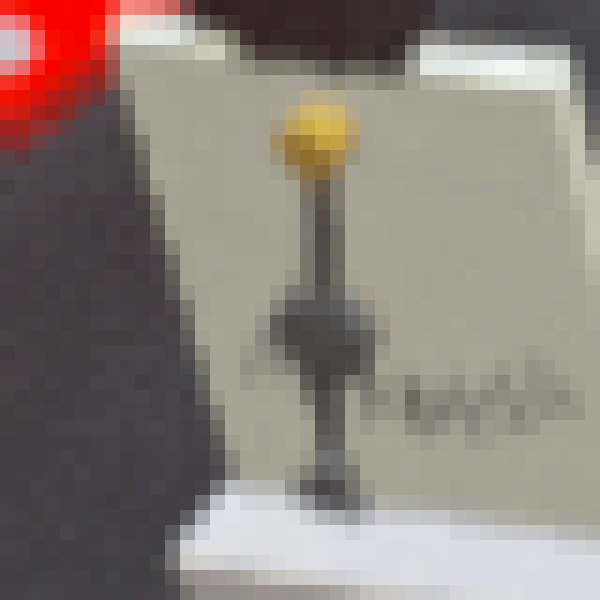

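Call:
{"method": "servo_tool", "body": {
  "rows": [
    [[0,-0.4,0.05],0],
    [[0,-0.8,0.1],0],
    [[0,-0.8,0.1],0],
    [[0,-0.8,0.1],0],
    [[0,-0.8,0.1],0],
    [[0,-0.8,0.1],0],
    [[0,-0.8,0.1],0],
    [[0,-0.8,0.1],0],
    [[0,-0.8,0.1],0],
    [[0,-0.8,0.1],0]
  ]
}}

```text
time_s: 32.75
tcp_pos: [0.5021, 0.0407, 0.1487]
orientation: [-3.094, -0.547, -0.0]
force: [-1.3, -1.3, 3.2]
width: 0.0117
```

```bash
python3 look.py 21 230 200
python3 - <<'E'
import lean
from h import *
np.set_printoptions(linewidth=200)
lean.run('pics/s21.png',readout.get_state()['tcp_pos'],range(219,232),276,0)
# average several frames for noise
G=np.mean([cv2.cvtColor(cam('scene')['pixels'],cv2.COLOR_RGB2GRAY).astype(float) for _ in range(4)],0)
for r0 in list(range(222,228))+list(range(235,244)):
    w=np.clip(161-G[r0,262:270],0,None); print(r0,G[r0,260:272].astype(int),round((w*np.arange(262,270)).sum()/w.sum(),2))
s=readout.get_state();print(s['time_s'],s['force'],s['joint_vel'])
T=cam('top','t21.png')
E
```

```text
32.75 [0.50207501 0.040659   0.14867018] [-1.25880308 -1.33022416  3.22796006] 0.011745103439620394
side 0 lean 0.2394 resid 0.4521719079340734 [253.33 219.   257.   231.  ]
side 1 lean 0.2314 resid 0.2452006427350445 [283.98 219.   286.85 231.  ]
222 [160 162 162 161 149  98  90 135 161 161 161 162] 265.64
223 [160 161 161 163 157  98  79 124 161 162 161 162] 265.82
224 [159 160 160 161 158  99  77 124 161 162 161 161] 265.81
225 [160 158 159 160 157  98  78 125 160 162 161 161] 265.78
226 [161 159 159 160 158 100  78 124 161 161 161 161] 265.8
227 [161 162 160 161 157 108  79 124 162 163 161 161] 265.85
235 [161 151 158 150 143  88  70  86 120 138 148 149] 266.23
236 [163 160 159 160 158 118  77 103 146 132 128 146] 266.51
237 [161 161 161 161 161 138  81 107 158 134 139 146] 266.62
238 [163 162 160 161 161 140  83 106 159 152 160 158] 266.36
239 [164 162 160 161 161 147  97 105 160 161 162 161] 266.31
240 [147 160 159 161 161 151 114 108 154 162 162 163] 266.43
241 [131 162 161 161 151 125 100 103 143 160 163 163] 266.22
242 [187 185 182 172 141  92  71  82 130 150 162 162] 266.21
243 [226 212 210 203 185 150 104  90 109 140 173 169] 267.06
33.0 [-2.05 -1.28  3.71] [-0.  0.  0. -0. -0.  0.]
```

View pics/a21.png

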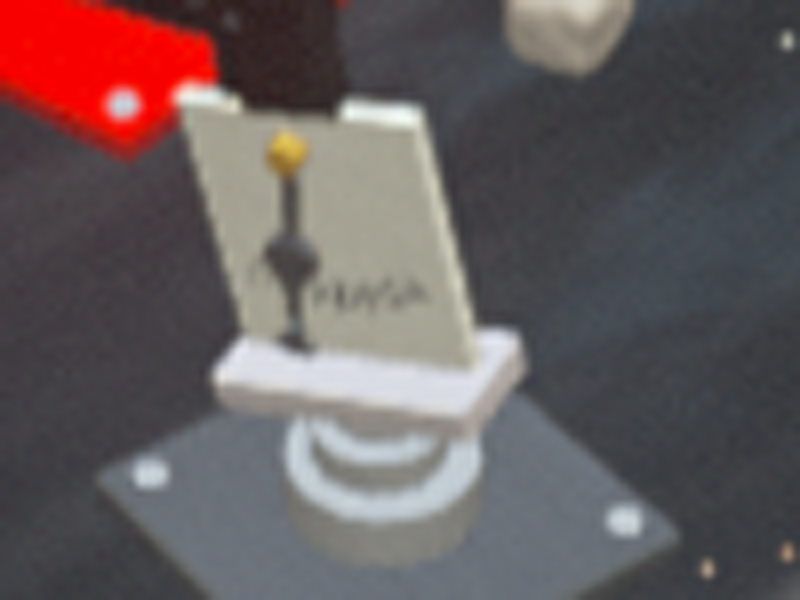

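View pics/t21.png

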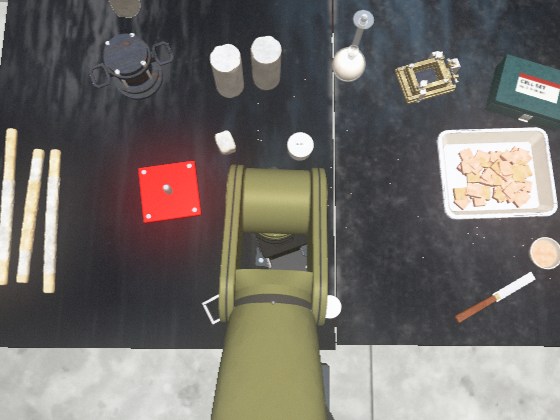

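The pointer is in line with the index and the arm is still, with the foot resting only on the nose. I'll hand in.

```bash
python3 -c "
from h import *
print(r.finish_job())"
```

```text
the job is handed in; nothing more can be done
None
```

I handed the job in at about 33 s, with the gauge held leaning on the nose and its pointer on the index tab, as far as the camera can show. No verdict was reported.

- **Collars:** I threaded the wide collar and then the nosed one (nose up) down the grey stand's post and let go of both. The images showed both seated, with the nose centred on the post to within about 1 mm. The contact heights matched the text too.
- **Gauge:** I held it by the handle near the scene camera to read the index, which came out at about 0.23–0.24 rad. I then set the foot flat on the nose and rocked it left.
- **Last checks:**
  - The dial edges measured a lean of about 0.235–0.238 rad.
  - In the last image the pointer tip and index tab lined up to about 0.2 px, roughly 0.007 rad.
  - All joint speeds were zero, and the load on the nose was about 6–7 N.
- **Small disagreements:** The image alignment suggested about 0.005 rad more lean than the index reading did, so I stopped between the two. During the rock the foot appeared to slip about 2 mm on the nose, so I lightened the grip and pressed down slightly more. It showed no further slip.
- **Other things:** I did not touch any bystander or the red stand, and I touched neither the pointer nor the index.

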